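# Fetch a hex spacer from a lift-up bay and shut it again

### The job

Of the three lift-up bays, open only the one whose flap carries a sample hex rod: raise the flap by its bar up to the stop, ease it back until the stay holds it up by itself, and let go. Take out the loose hex spacer and lay it in the open black enclosure half while the flap stays up; then raise the flap to the stop once more to free the stay and lower it by hand until it is fully shut, never letting it fall. Keep the other two flaps shut, do not disturb the board, the terminal block, the screwdriver or the enclosure, and let go of everything.

Things in the scene. Friction and masses are not known exactly. Their poses are not given: they have to be found in the camera images.
- rack: Plywood plinth 260 x 370 x 10 mm with three like bays of grey sheet metal side by side along its y (118 mm pitch, each 112 mm wide), in any order. Each has a sloping lift-up flap facing the robot with a sample part fixed on it: the wanted bay (a) a steel hex rod 50 mm long, the others a terminal block (b) and a round knob (c). Origin: centre of the underside. x points rearward, z up.
- hinge_a (a point): Middle of the wanted flap's hinge line, fixed, 135 mm above the bench. x points to the bay's rear, y along the hinge, z up. Shut, the flap slopes from here towards -x, 20 degrees downward; behind is a fixed roof 105 mm deep. Bay floor: flat, 95 mm below, from x -27 to -137 mm. Front wall: x -139 mm, top 63 mm below. The side walls follow the shut flap, inner faces at y +-52 mm.
- bar_a (a point): Centre of the wanted flap's lift bar: round steel, 10 mm thick, parallel to the hinge line, 92 mm long, 74 mm free between its two arms, in the plane of the flap, 187 mm from the hinge line and 37 mm beyond the flap's free edge (finger room). Flap: 150 mm long, 5 mm thick, 0.38 kg. The point moves with the flap.
- flap_a (a joint): Angle (rad) of the wanted flap: 0 shut (bar 20 degrees below level), growing as it rises: at q the bar is 187 mm from the hinge line, q - 0.349 rad above level on the robot's side. Takes 1 to 4 N at the bar, and up to 10 N where the stay rubs (0.85 to 1.6, before either stop). Unheld and unlocked, it falls shut.
- stay_point_a (a point): Pin of the wanted flap's stay, at the bay's +y side wall. From shut the flap rises freely to a stop at 1.63 to 1.80 rad (differs each time, to be felt: 5 to 10 N at the bar). Eased down from that stop it rests on the stay 0.15 to 0.19 lower and holds by itself. Raised from there it meets a second stop 0.22 to 0.29 above the rest; after touching that it goes down freely. Raised less, it rests again.
- flap_b (a joint): Angle (rad) of another bay's flap (terminal block sample), 0 shut; stays shut.
- flap_c (a joint): Angle (rad) of the third bay's flap (round knob sample), 0 shut; stays shut.
- spacer_center (a point): Centre of the loose steel hex spacer rod, 14 mm across flats, 50 mm long, 70 g, lying on the wanted bay's floor on a flat, its length along its own x, roughly front to rear (within 0.25 rad of the bay's x), about 110 mm in front of the hinge line.
- enclosure: Open-topped black plastic enclosure half standing loose on the bench, 120 mm (x) by 84 mm (y) by 26 mm high, walls and floor 3 mm, 0.25 kg, a boss 8 mm thick in each corner; origin at the centre of its underside. Left or right of the bays.
- board: Copper-clad board blank, 100 x 75 x 4 mm, loose on the bench, a bystander.
- terminal_block: Tin-plated terminal block, 70 x 26 x 22 mm, loose on the bench, a bystander.
- screwdriver: Screwdriver lying on the bench, a bystander.
- vise: Cast iron bench vise bolted down to the right rear, about 220 x 110 mm and 116 mm high, a bystander.
Things that resemble listed ones, but are neither listed nor needed, are in the scene too. Several things look just like the enclosure: the one meant starts farthest to the robot's left.

How it is judged:
On the way, in this order (a step that is already met when the one before it is completed fails the run):
1. the wanted flap stands up on its stay, nothing touching the fingers (value of joint flap_a above 1.35 rad and contact force between the fingers and anything else below 0.2 N and velocity of joint flap_a between -0.1 and 0.1 rad/s), for 0.3 s.
2. the spacer lies in the enclosure, released, with the flap still up (value of joint flap_a above 1.35 rad and x of spacer_center in the frame of enclosure between -0.057 and 0.057 m and y of spacer_center in the frame of enclosure between -0.039 and 0.039 m and z of spacer_center in the frame of enclosure below 0.024 m and contact force between the fingers and anything else below 0.2 N), for 0.2 s.
At the end, for the whole second after the job is handed in: All three flaps are shut (within 0.03 rad), the spacer lies in the enclosure (its centre inside the walls and less than 24 mm above the underside), and the enclosure stands level (within 0.1 rad) and at rest (value of joint each of flap_a, flap_b, flap_c below 0.03 rad and x of spacer_center in the frame of enclosure between -0.057 and 0.057 m and y of spacer_center in the frame of enclosure between -0.039 and 0.039 m and z of spacer_center in the frame of enclosure below 0.024 m and angle between enclosure's own z axis and vertical below 0.1 rad and linear speed of enclosure below 0.02 m/s); the robot touches nothing.
It fails at once if another bay's flap is lifted (over 0.12 rad) (value of joint any of flap_b, flap_c above 0.12 rad).
It fails at once if the wanted flap falls or is slammed (closing faster than 4 rad/s) (velocity of joint flap_a below -4 rad/s).
It fails at once if the board, the terminal block or the screwdriver is pushed away by more than 30 mm, or the enclosure by more than 40 mm (distance of any of board, terminal_block, screwdriver from where it was at the start of the episode above 0.03 m or distance of enclosure from where it was at the start of the episode above 0.04 m).
It also fails if it takes over 72 s, if anything falls off the work surface, if the arm or the gripper's body presses on something with over 40 N, if the wrist force passes 120 N, or if a joint passes its speed limit or range.

### The arm

A 7-joint arm with a two-finger parallel gripper is mounted at the origin on the work surface. World frame = base frame: x ahead of the robot, y to its left, z up, the work surface at z = 0. Lengths are in m, angles in rad, forces in N, time in s.
With the tool pointing down it reaches from about 0.4 to 0.85 m from the base axis. Payload 10.4 kg.
Tool frame: the origin (TCP) lies midway between the tips of the shut fingers; the grasp point (between the pads) lies 19 mm behind it; x points along the fingers, z is the direction in which the jaws open and shut, and the axes are right-handed (so a half turn about x gives the same grasp; the last joint's range is limited). The gripper opens to 87 mm and grips with 3 to 60 N. Pads are 19 mm wide; open, the fingers measure 117 mm over their backs; the gripper's body (75 mm by 190 mm) begins 51 mm behind the grasp point.
Start: joints at [1.083, 0.332, -0.065, 1.46, 0.022, 1.35, -0.088], TCP at [0.28, -0.559, 0.223] pointing down, gripper open.
Joint ranges: [-2.6, 2.6], [-0.5, 2.12], [-1.47, 1.34], [0.16, 2.42], [-1.27, 4.41], [0.06, 2.06], [-2.6, 2.6]. Speed limits (rad/s): [2.22, 2.22, 2.79, 2.79, 3.14, 3.14, 3.14].

### API

Orientations are given as a unit quaternion [x, y, z, w].
In Python, from bench import read_state, camera, camera_params, close_job gives the robot as it stands.
- The arm moves only by the tool arm_command, never from a script. Its argument "targets" is a list of rows, each a list of 7 numbers: the closure in counts, from 0 (fully open) to 255 (shut), then the shift along the tool's x, y, z in mm, then the turn, a rotation vector about the tool's x, y, z in rad. A call has 1 to 10 rows; each row is the pose to reach, as a shift and turn from the pose commanded when the call began, along the tool's axes at that moment; what a row does not reach only later rows make up. A row lasts 1/10 s, in which the tool goes at most 50 mm and 8.59 degrees, less where a joint would pass 70% of its speed; a pose out of reach is approached as far as the arm can. A call with a gripper value outside its range is refused whole. The fingers move at their own pace and stop on an object; "newtons" is the grip in N (left out, the last holds). Time passes only in rows, so rows that repeat a pose let the fingers close. It gives the time, the measured TCP pose, the force and the opening at its end, in the units of the state.
- read_state(): the state, without advancing time (a new reading comes with each control period).
- camera(name): name is "side" or "top"; returns the picture (384x512x3 uint8, red, green, blue); there is no depth.
- camera_params(name): a dict with "intrinsics" (3x3 intrinsics, pixels), "xyz" and "orientation" of the camera in the world. Camera axes: x right, y down, z forward; pixel columns grow to the right and rows downward; lengths in m; the calibration is good to about 2 mm. A picture is of the moment at which its call begins. camera_params takes no time and is no camera call.
- close_job(): hands the job in, once; it reports no verdict.
The state is a dict: "time": time; "joint_positions": joint angles; "joint_vel": joint speeds; "joint_torque": joint torques, N m; "ee_pos": TCP position; "eef_rot": TCP orientation; "ft_force": force on the tool from outside, world axes, zero at the start; "torque": the same for the moment, N m; "width": finger opening in m.
Only numpy, scipy, OpenCV 4.12 (cv2) and the standard library are available. Lean on these libraries where they do the work, as an engineer would, in place of code of your own. Each camera call takes 0.05 s, during which the arm holds its last target.

## Working session

There is one attempt and no reset: what is moved stays moved. The work goes in short steps, Python scripts to look and compute and a tool call to move; the robot and the scene stay as the last step left them, time stands still between calls to the robot, and variables do not carry over. Pictures are saved under pics/ and viewed, and the job is handed in when it is done.

Besides the shell and the picture viewer there is one more tool, called after "Request:" by a JSON object that holds its "op" and its "data". arm_command: Moves the arm, as the interface text tells. Its arguments: {"type":"object","properties":{"targets":{"type":"array"},"newtons":{"type":"number"}},"required":["targets"]}

```bash
ls; mkdir -p pics; python3 - <<'E'
from bench import *
import cv2,json
for n in("side","top"):
    im=camera(n); cv2.imwrite(f"pics/{n}0.png",cv2.resize(im[:,:,::-1],(800,600),interpolation=cv2.INTER_CUBIC)); cv2.imwrite(f"pics/{n}0_raw.png",im[:,:,::-1])
    p=camera_params(n);print(n,p)
print(read_state())
E
```

```text
pics
side {'intrinsics': array([[357.16347184,   0.        , 252.17323914],
       [  0.        , 357.16347184, 187.40736244],
       [  0.        ,   0.        ,   1.        ]]), 'xyz': array([0.39057967, 0.84753122, 0.83178912]), 'orientation': array([-0.02244027,  0.90194516, -0.43079275,  0.0202232 ])}
top {'intrinsics': array([[403.08451608,   0.        , 247.05302315],
       [  0.        , 403.08451608, 191.68670344],
       [  0.        ,   0.        ,   1.        ]]), 'xyz': array([ 0.28266533, -0.06161083,  1.42466332]), 'orientation': array([ 0.71278149, -0.69818287,  0.04954092, -0.04504358])}
{'time': 0.1, 'joint_positions': array([ 1.08338689,  0.3328449 , -0.064723  ,  1.46085193,  0.02159969,
        1.34987313, -0.08852432]), 'joint_vel': array([-1.78042746e-03,  7.07946692e-04, -9.77368123e-06, -6.18471289e-04,
       -6.53558014e-04,  2.65318433e-04, -1.79075598e-03]), 'joint_torque': array([ 1.86486563e-03, -6.24544859e+01,  2.49498646e-02, -3.90713131e+01,
       -6.14448264e-02,  3.66628706e-02,  1.57198078e-04]), 'ee_pos': array([ 0.28001657, -0.55838512,  0.2218135 ]), 'eef_rot': array([ 0.37161693,  0.60211403, -0.37117012,  0.60132545]), 'ft_force': array([-0.44874637, -0.24867469, -0.0785546 ]), 'torque': array([-0.02230094,  0.04640989,  0.0122817 ]), 'width': 0.08693113997862596}
```

View pics/side0.png

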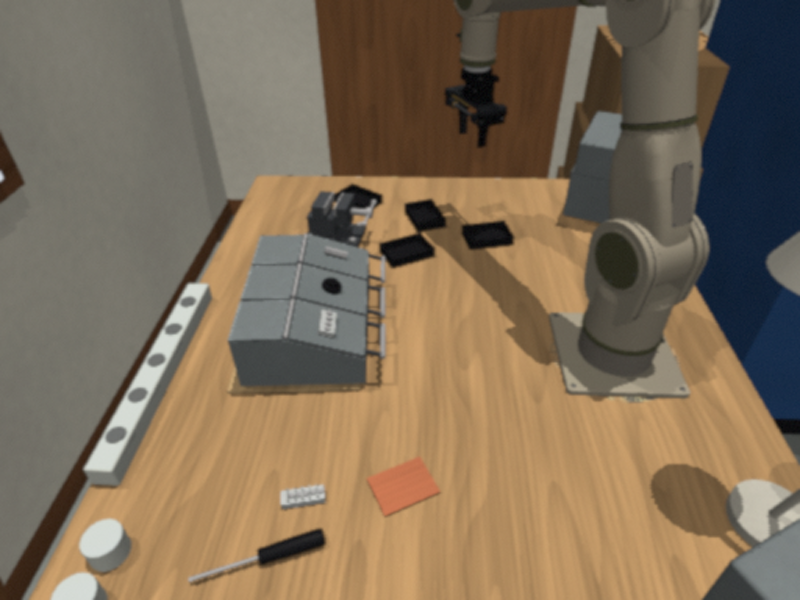

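View pics/top0.png

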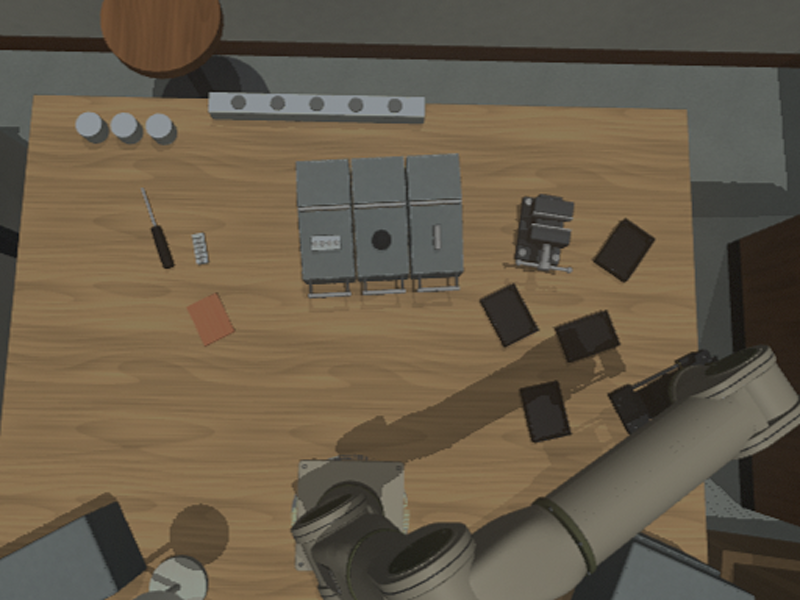

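Top view: the hex-rod sample sits on the rightmost flap (436,237), the knob is in the middle (381,240) and the terminal block on the left (325,242). There are four enclosure look-alikes, at (508,315), (545,410), (586,335) and (624,250). The farthest left appears to be (508,315). I'll check both choices in close crops.

```bash
cat > h.py <<'E'
import numpy as np,cv2
from scipy.spatial.transform import Rotation as R
from bench import *
def cam(n):
    p=camera_params(n); return p['intrinsics'],R.from_quat(p['orientation']).as_matrix(),p['xyz']
def ray(n,u,v):
    K,Rm,t=cam(n); d=Rm@np.linalg.solve(K,[u,v,1]); return t,d
def onz(n,u,v,z):
    t,d=ray(n,u,v); s=(z-t[2])/d[2]; return t+s*d
def proj(n,P):
    K,Rm,t=cam(n); c=K@(Rm.T@(np.asarray(P,float)-t)); return c[:2]/c[2]
def crop(src,x0,y0,x1,y1,out,s):
    im=cv2.imread(src)[y0:y1,x0:x1]; cv2.imwrite(out,cv2.resize(im,None,fx=s,fy=s,interpolation=cv2.INTER_CUBIC))
E
python3 - <<'E'
from h import *
crop("pics/top0_raw.png",180,90,310,195,"pics/c_rack.png",6)
crop("pics/top0_raw.png",295,130,425,290,"pics/c_enc.png",4)
crop("pics/side0_raw.png",140,140,290,255,"pics/c_side.png",5)
E
```

```text
(no output)
```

View pics/c_rack.png

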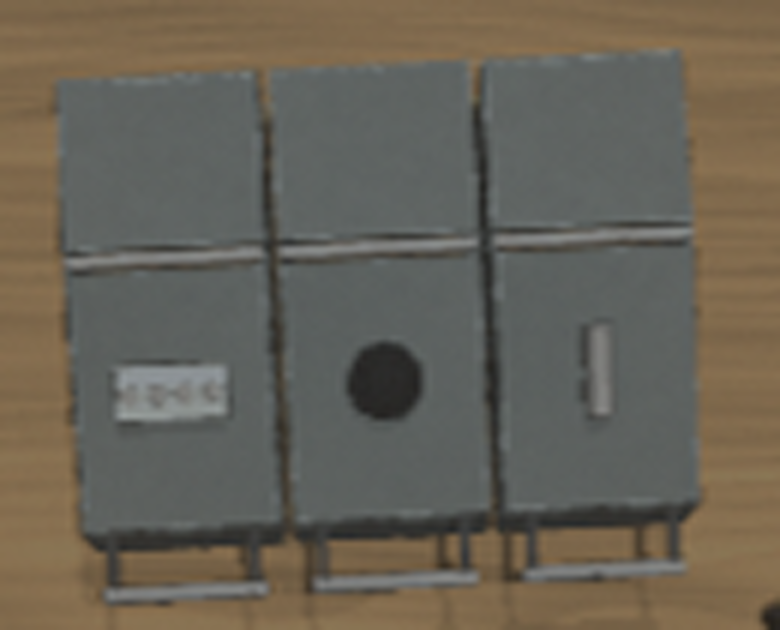

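View pics/c_enc.png

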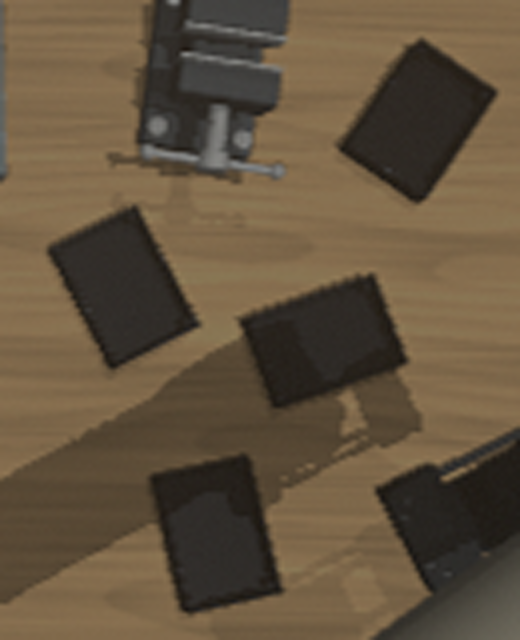

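View pics/c_side.png

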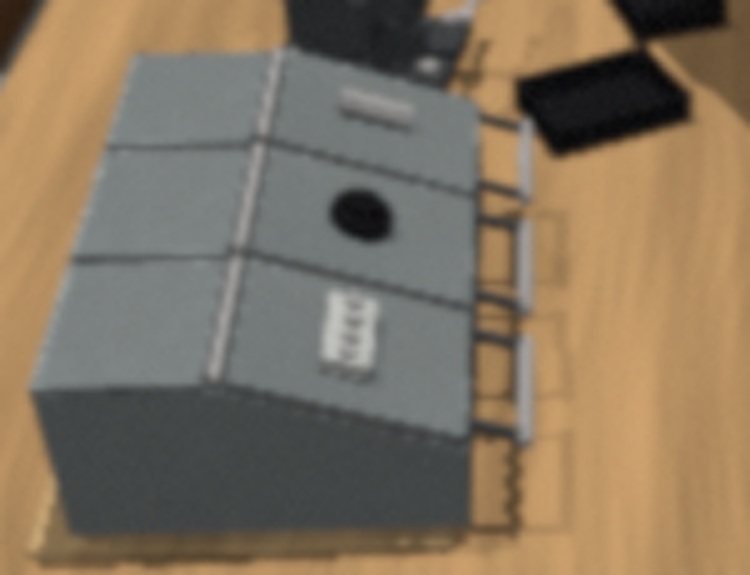

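```bash
python3 - <<'E'
from h import *
np.set_printoptions(precision=4,suppress=True)
T=lambda u,v,z:onz("top",180+u/6,90+v/6,z)
S=lambda u,v,z:onz("side",140+u/5,140+v/5,z)
L=T(66,262,.137);Rr=T(692,233,.137)
print("hinge ends",L,Rr,np.linalg.norm(L-Rr),"yaw",np.arctan2(-(L-Rr)[0],(L-Rr)[1]))
print("hinge a",T(492,241,.137),T(692,233,.137))
b1,b2=T(522,573,.071),T(686,566,.071);print("bar a top",b1,b2,(b1+b2)/2,np.linalg.norm(b1-b2))
b1,b2=S(525,120,.071),S(526,198,.071);print("bar a side",b1,b2,(b1+b2)/2)
print("hinge side",S(213,380,.137),S(282,50,.137))
# enclosure corners: crop(295,130) s4, rim z=.026
E=lambda u,v:onz("top",295+u/4,130+v/4,.026)
for name,q in dict(A=[(48,248),(136,206),(200,325),(112,368)],B=[(150,475),(248,455),(283,592),(188,613)],C=[(240,320),(375,274),(407,360),(278,408)],D=[(420,38),(497,93),(418,203),(338,147)]).items():
    P=np.array([E(*c) for c in q]); print(name,P.mean(0),[round(np.linalg.norm(P[i]-P[(i+1)%4]),4) for i in range(4)])
    print(P[:,:2].round(4).tolist())
E
```

```text
hinge ends [0.6444 0.1198 0.137 ] [ 0.6685 -0.2229  0.137 ] 0.3436033516648634 yaw 0.0700884453297485
hinge a [ 0.6615 -0.1131  0.137 ] [ 0.6685 -0.2229  0.137 ]
bar a top [ 0.4877 -0.1357  0.071 ] [ 0.4937 -0.2286  0.071 ] [ 0.4907 -0.1822  0.071 ] 0.09309253969218714
bar a side [ 0.4927 -0.2292  0.071 ] [ 0.485  -0.1352  0.071 ] [ 0.4888 -0.1822  0.071 ]
hinge side [0.6418 0.1247 0.137 ] [ 0.6641 -0.2165  0.137 ]
A [ 0.442  -0.3451  0.026 ] [np.float64(0.0867), np.float64(0.1175), np.float64(0.0863), np.float64(0.1179)]
[[0.4745, -0.2787], [0.5134, -0.3562], [0.4096, -0.4113], [0.3705, -0.3343]]
B [ 0.2309 -0.4239  0.026 ] [np.float64(0.0868), np.float64(0.1187), np.float64(0.0836), np.float64(0.1199)]
[[0.2792, -0.3666], [0.298, -0.4514], [0.1827, -0.4794], [0.1636, -0.398]]
C [ 0.3985 -0.5202  0.026 ] [np.float64(0.1266), np.float64(0.0791), np.float64(0.1214), np.float64(0.0821)]
[[0.4147, -0.4463], [0.4576, -0.5654], [0.3828, -0.5912], [0.3389, -0.478]]
D [ 0.5961 -0.6076  0.026 ] [np.float64(0.083), np.float64(0.1247), np.float64(0.0848), np.float64(0.1261)]
[[0.6709, -0.6114], [0.6221, -0.6785], [0.5214, -0.605], [0.5701, -0.5356]]
```

Choice confirmed: the wanted flap is the rightmost bay (hex rod, crop at (600,370)). The enclosure is A at about (0.442, -0.345), since the next leftmost sits at y=-0.424. Next I'll set up a helper that turns world targets into tool-frame moves.

```bash
cat >> h.py <<'E'
psi=0.07
X=np.array([np.cos(psi),np.sin(psi),0]);Y=np.array([-np.sin(psi),np.cos(psi),0]);Z=np.array([0,0,1.])
H=np.array([.665,-.1695,.135])
def bay(x,y,z): return H+x*X+y*Y+z*Z   # z relative to hinge
def pose():
    s=read_state(); return np.array(s['ee_pos']),R.from_quat(s['eef_rot'])
def ori(fx,jz):
    fx=fx/np.linalg.norm(fx); jz=jz-fx*(jz@fx); jz/=np.linalg.norm(jz)
    return R.from_matrix(np.c_[fx,np.cross(jz,fx),jz])
def tilt(th,f=X): # fingers down, tilted toward direction f by th ; 
    return np.sin(th)*f-np.cos(th)*Z
def rel(P,O,P0=None,R0=None):
    if P0 is None:P0,R0=pose()
    return np.r_[(R0.inv().apply(np.asarray(P)-P0)*1000).round(1),(R0.inv()*O).as_rotvec().round(3)]
np.set_printoptions(precision=4,suppress=True)
E
python3 - <<'E'
from h import *
p,r=pose();print(r.as_matrix())
b=bay(-.187*np.cos(.349),0,-.187*np.sin(.349));print("bar",b)
for th in(25,35):
  for s in(1,-1):
    t=np.radians(th);f=tilt(t);O=ori(f,s*(np.cos(t)*X+np.sin(t)*Z))
    print(th,s,rel(b-f*.12,O))
for u,v in((110,158),(285,170),(145,140)):
    print("vise",onz("top",295+u/4,130+v/4,.06))
E
```

```text
[[-0.0006  0.8939  0.4483]
 [ 0.0011  0.4483 -0.8939]
 [-1.     -0.     -0.0013]]
bar [ 0.4897 -0.1818  0.0711]
25 1 [  42.3    309.4   -262.1     -1.157   -0.386    0.256]
25 -1 [  42.3    309.4   -262.1      1.929    0.284    0.429]
35 1 [  52.8    292.7   -269.      -1.138   -0.539    0.358]
35 -1 [  52.8    292.7   -269.       1.895    0.398    0.599]
vise [ 0.5492 -0.3269  0.06  ]
vise [ 0.5419 -0.4778  0.06  ]
vise [ 0.5656 -0.3572  0.06  ]
```

```bash
python3 - <<'E'
from h import *
b=bay(-.187*np.cos(.349),0,-.187*np.sin(.349))
t=np.radians(30);f=tilt(t);O=ori(f,(np.cos(t)*X+np.sin(t)*Z))
print(rel(b-f*.12,O)); print(b-f*.12)
E
```

```text
[  47.2    300.9   -265.7     -1.148   -0.462    0.307]
[ 0.4299 -0.186   0.175 ]
```

Request:
{"op": "arm_command", "data": {"targets": [[165, 5, 30, -27, -0.115, -0.046, 0.031], [165, 10, 60, -53, -0.23, -0.092, 0.061], [165, 14, 90, -80, -0.344, -0.139, 0.092], [165, 19, 120, -106, -0.459, -0.185, 0.123], [165, 24, 150, -133, -0.574, -0.231, 0.154], [165, 28, 180, -160, -0.689, -0.277, 0.184], [165, 33, 210, -186, -0.804, -0.323, 0.215], [165, 38, 240, -213, -0.918, -0.37, 0.246], [165, 42, 270, -240, -1.033, -0.416, 0.276], [165, 47, 301, -266, -1.148, -0.462, 0.307]], "newtons": 25}}

```text
time: 1.1
ee_pos: [0.43, -0.1845, 0.1753]
eef_rot: [-0.02, 0.499, 0.031, 0.866]
ft_force: [1.4, 0.2, -0.2]
width: 0.0316
```

```bash
python3 - <<'E'
from h import *
im=camera("side")[:,:,::-1]; cv2.imwrite("pics/s1.png",cv2.resize(im[90:250,150:330],None,fx=4,fy=3.75,interpolation=cv2.INTER_CUBIC))
p,r=pose();print(p,r.as_matrix(),read_state()['width'])
b=bay(-.187*np.cos(.349),0,-.187*np.sin(.349))
for d in(.02,-.019):
    O=ori(tilt(np.radians(30)),X); f=tilt(np.radians(30));print(rel(b-f*d,O))
E
```

```text
[ 0.4305 -0.1795  0.1736] [[ 0.5003 -0.0854  0.8616]
 [ 0.0408  0.9963  0.0751]
 [-0.8649 -0.0024  0.5019]] 0.031378193641472894
[98.2   -7.    -0.6    0.015  0.002 -0.006]
[137.2    -7.2    -0.7     0.015   0.002  -0.006]
```

View pics/s1.png

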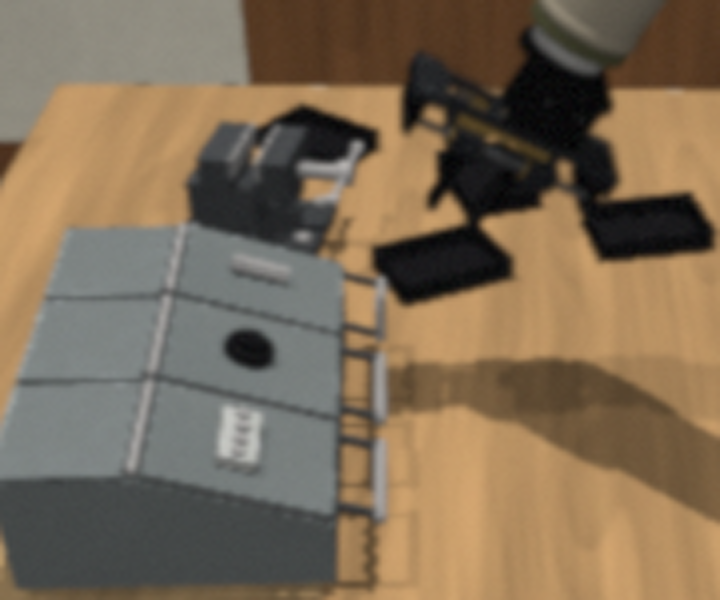

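Request:
{"op": "arm_command", "data": {"targets": [[180, 20, -2, -1, 0, 0, 0], [180, 40, -2, -2, 0, 0, 0], [180, 60, -2, -2, 0, 0, 0], [180, 80, -2, -2, 0, 0, 0], [180, 98, -2, -2, 0, 0, 0], [180, 98, -2, -2, 0, 0, 0], [180, 98, -2, -2, 0, 0, 0]]}}

```text
time: 1.85
ee_pos: [0.4769, -0.1845, 0.0896]
eef_rot: [-0.018, 0.5, 0.03, 0.865]
ft_force: [0.5, 0.3, 1.5]
width: 0.0253
```

```bash
python3 - <<'E'
from h import *
b=bay(-.187*np.cos(.349),0,-.187*np.sin(.349))
s=read_state();print(s['ee_pos'],s['width'],s['ft_force'])
O=ori(tilt(np.radians(30)),X); f=tilt(np.radians(30));print(rel(b+f*.013,O))
for n,(x0,y0,x1,y1) in dict(side=(200,130,290,200),top=(230,90,340,200)).items():
    im=camera(n)[:,:,::-1]; cv2.imwrite(f"pics/{n}2.png",cv2.resize(im[y0:y1,x0:x1],None,fx=5,fy=5,interpolation=cv2.INTER_CUBIC))
E
```

```text
[ 0.4769 -0.1845  0.0896] 0.025253842606251107 [0.4563 0.3315 1.4732]
[35.5    1.9    2.     0.    -0.001 -0.   ]
```

View pics/side2.png

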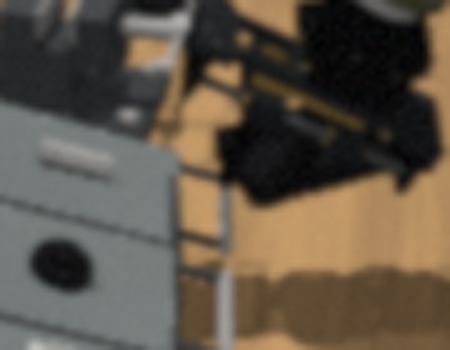

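View pics/top2.png

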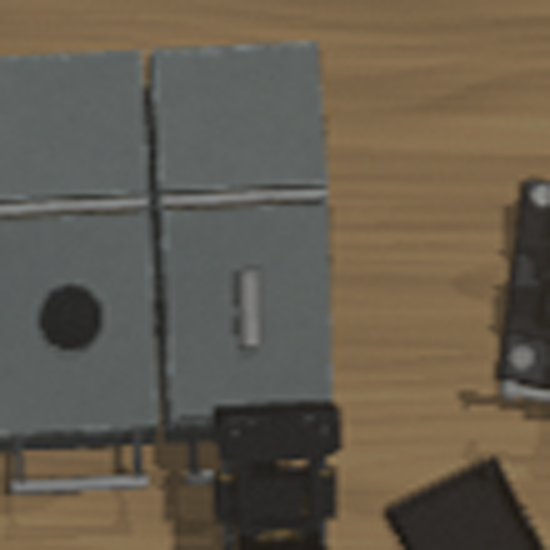

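Request:
{"op": "arm_command", "data": {"targets": [[180, 10, 1, 0, 0, 0, 0], [180, 20, 2, 0, 0, 0, 0], [180, 28, 2, 1, 0, 0, 0], [180, 33, 2, 1, 0, 0, 0], [180, 33, 2, 1, 0, 0, 0]]}}

```text
time: 2.45
ee_pos: [0.4945, -0.1811, 0.0607]
eef_rot: [-0.018, 0.5, 0.031, 0.865]
ft_force: [-0.3, 0.3, 0.5]
width: 0.0254
```

```bash
python3 - <<'E'
from h import *
im=camera("side")[:,:,::-1]; x0,y0,x1,y1=200,130,290,200
cv2.imwrite(f"pics/side3.png",cv2.resize(im[y0:y1,x0:x1],None,fx=7,fy=7,interpolation=cv2.INTER_CUBIC))
s=read_state();print(s['ee_pos'],s['width'],s['ft_force'])
E
```

```text
[ 0.4945 -0.1813  0.0611] 0.025583072539767 [0.0589 0.0794 1.0386]
```

View pics/side3.png

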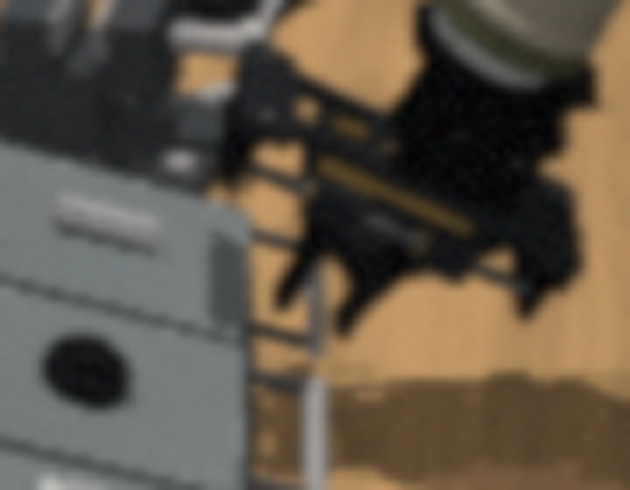

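The bar (crop at (318,280)) lies between the fingers, whose tips are at (285,300) and (345,325). I'll grip it.

Request:
{"op": "arm_command", "data": {"targets": [[235, 0, 0, 0, 0, 0, 0], [235, 0, 0, 0, 0, 0, 0], [235, 0, 0, 0, 0, 0, 0], [235, 0, 0, 0, 0, 0, 0]], "newtons": 25}}

```text
time: 2.9
ee_pos: [0.4958, -0.1817, 0.0628]
eef_rot: [-0.018, 0.499, 0.03, 0.866]
ft_force: [5.1, 0.9, 0.8]
width: 0.0089
```

```bash
cat >> h.py <<'E'
def bar(q):
    a=q-.349; return bay(-.187*np.cos(a),0,.187*np.sin(a))
def arc(q0,qs,th=30):
    O=ori(tilt(np.radians(th)),X)
    for q in qs: print(round(q,3),O.inv().apply(bar(q)-bar(q0))*1000)
def qof(p,th=30,d=.013): # estimate q from TCP
    f=tilt(np.radians(th)); b=np.asarray(p)-f*d-H
    return .349+np.arctan2(b[2],-(b@X)), np.hypot(b[2],b@X)
E
python3 - <<'E'
from h import *
arc(0,np.arange(.08,.81,.08)); p,_=pose();print(qof(p))
E
```

```text
0.08 [-14.6129   0.       3.185 ]
0.16 [-28.9246   0.       7.5275]
0.24 [-42.8435   0.      12.9999]
0.32 [-56.2806  -0.      19.5671]
0.4 [-69.1498   0.      27.1872]
0.48 [-81.3689   0.      35.8113]
0.56 [-92.8598   0.      45.3843]
0.64 [-103.5489    0.       55.8449]
0.72 [-113.3678   -0.       67.1264]
0.8 [-122.2538    0.       79.1564]
(np.float64(0.01579742895431574), np.float64(0.18644390771490632))
```

Request:
{"op": "arm_command", "data": {"targets": [[235, -7, 0, 1, 0, 0, 0], [235, -15, 0, 3, 0, 0, 0], [235, -29, 0, 7, 0, 0, 0], [235, -43, 0, 13, 0, 0, 0], [235, -56, 0, 19, 0, 0, 0], [235, -69, 0, 27, 0, 0, 0], [235, -81, 0, 36, 0, 0, 0], [235, -93, 0, 45, 0, 0, 0], [235, -103, 0, 56, 0, 0, 0], [235, -103, 0, 56, 0, 0, 0]]}}

```text
time: 3.9
ee_pos: [0.4919, -0.182, 0.1803]
eef_rot: [-0.019, 0.499, 0.03, 0.866]
ft_force: [2.8, -2.1, -2.9]
width: 0.0091
```

```bash
python3 - <<'E'
from h import *
im=camera("side")[:,:,::-1]; x0,y0,x1,y1=150,90,310,210
cv2.imwrite(f"pics/side4.png",cv2.resize(im[y0:y1,x0:x1],None,fx=5,fy=5,interpolation=cv2.INTER_CUBIC))
s=read_state();print(s['ee_pos'],s['width'],s['ft_force'],qof(s['ee_pos']))
arc(.65,np.arange(.73,1.46,.08))
E
```

```text
[ 0.4916 -0.1821  0.1792] 0.008991036890873305 [ 3.8931 -2.6109 -2.8706] (np.float64(0.6474454623899033), np.float64(0.18873501319467537))
0.73 [-9.7056  0.     11.3791]
0.81 [-18.4709   0.      23.4973]
0.89 [-26.2397  -0.      36.2773]
0.97 [-32.9623   0.      49.6373]
1.05 [-38.5957   0.      63.4918]
1.13 [-43.104    0.      77.7521]
1.21 [-46.4582   0.      92.3272]
1.29 [-48.637    0.     107.1236]
1.37 [-49.6263  -0.     122.0469]
1.45 [-49.4199   0.     137.0015]
```

View pics/side4.png

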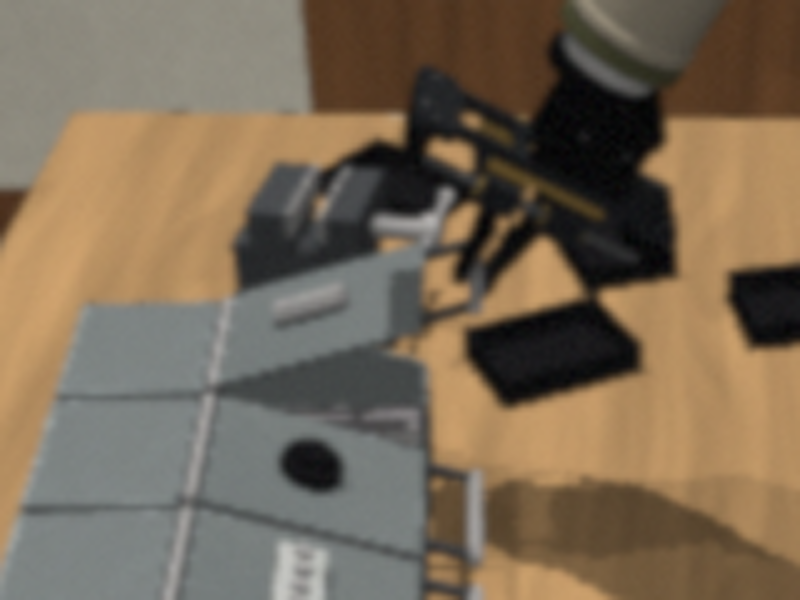

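The flap is about 0.65 rad up with the bar gripped at crop (475,280), and the neighbours are shut. I'll continue.

Request:
{"op": "arm_command", "data": {"targets": [[235, -10, 0, 12, 0, 0, 0], [235, -18, 0, 24, 0, 0, 0], [235, -26, 0, 36, 0, 0, 0], [235, -33, 0, 50, 0, 0, 0], [235, -38, 0, 63, 0, 0, 0], [235, -43, 0, 78, 0, 0, 0], [235, -46, 0, 92, 0, 0, 0], [235, -48, 0, 107, 0, 0, 0], [235, -49, 0, 122, 0, 0, 0], [235, -49, 0, 122, 0, 0, 0]]}}

```text
time: 4.95
ee_pos: [0.5737, -0.1762, 0.284]
eef_rot: [-0.018, 0.499, 0.03, 0.866]
ft_force: [-9.3, 0.6, 11.8]
width: 0.0092
```

```bash
python3 - <<'E'
from h import *
s=read_state();print(s['ee_pos'],s['width'],s['ft_force'],qof(s['ee_pos']))
q=qof(s['ee_pos'])[0]
arc(1.37,np.arange(1.40,1.82,.03))
E
```

```text
[ 0.5737 -0.1762  0.284 ] 0.009170742757527474 [-9.2582  0.5972 11.7649] (np.float64(1.3707149533706817), np.float64(0.1878767881519668))
1.4 [-0.0628 -0.      5.6094]
1.43 [ 0.0427  0.     11.2182]
1.46 [ 0.3163 -0.     16.8213]
1.49 [ 0.7579  0.     22.4137]
1.52 [ 1.3671  0.     27.9903]
1.55 [ 2.1432  0.     33.5462]
1.58 [ 3.0857 -0.     39.0762]
1.61 [ 4.1936 -0.     44.5755]
1.64 [ 5.466  -0.     50.0391]
1.67 [ 6.9016  0.     55.4621]
1.7 [ 8.4993 -0.     60.8396]
1.73 [10.2576 -0.     66.1667]
1.76 [12.1749  0.     71.4387]
1.79 [14.2494 -0.     76.6508]
1.82 [16.4794 -0.     81.7983]
```

Request:
{"op": "arm_command", "data": {"targets": [[235, -2, 0, 6, 0, 0, 0], [235, -2, 0, 11, 0, 0, 0], [235, -2, 0, 17, 0, 0, 0], [235, -1, 0, 22, 0, 0, 0], [235, -1, 0, 28, 0, 0, 0], [235, 0, 0, 34, 0, 0, 0], [235, 1, 0, 39, 0, 0, 0], [235, 1, 0, 39, 0, 0, 0]]}}

```text
time: 5.75
ee_pos: [0.6074, -0.1735, 0.3016]
eef_rot: [-0.018, 0.499, 0.03, 0.866]
ft_force: [-0.5, -3.2, -1.1]
width: 0.0091
```

```bash
cat >> h.py <<'E'
def frep():
    s=read_state();q,r=qof(s['ee_pos']);a=q-.349;o=-np.cos(a)*X+np.sin(a)*Z;t=np.sin(a)*X+np.cos(a)*Z
    print("t",s['time'],"q",round(q,3),"r",round(r,4),"rad",s['ft_force']@o,"tan",s['ft_force']@t,s['ee_pos'],s['width'])
E
python3 - <<'E'
from h import *
frep()
arc(1.58,np.arange(1.60,1.82,.02))
E
```

```text
t 5.75 q 1.573 r 0.1891 rad -0.8241890100602786 tan -1.1035547290306462 [ 0.6074 -0.1735  0.3016] 0.009085908812031
1.6 [0.7203 0.     3.6699]
1.62 [1.5138 0.     7.3247]
1.64 [ 2.3803  0.     10.9629]
1.66 [ 3.3193  0.     14.583 ]
1.68 [ 4.3306 -0.     18.1836]
1.7 [ 5.4136  0.     21.7633]
1.72 [ 6.5681  0.     25.3206]
1.74 [ 7.7934 -0.     28.8541]
1.76 [ 9.0892  0.     32.3624]
1.78 [10.4549  0.     35.8441]
1.8 [11.8899  0.     39.2978]
```

Request:
{"op": "arm_command", "data": {"targets": [[235, 0.5, 0, 3.7, 0, 0, 0], [235, 1, 0, 7.3, 0, 0, 0], [235, 1, 0, 7.3, 0, 0, 0]]}}

```text
time: 6.05
ee_pos: [0.6138, -0.1731, 0.304]
eef_rot: [-0.018, 0.499, 0.03, 0.866]
ft_force: [-0.4, -3.8, -1.0]
width: 0.009
```

```bash
python3 -c "
from h import *
frep()"
```

```text
t 6.05 q 1.609 r 0.1893 rad -0.7479366340365242 tan -0.9475452838814566 [ 0.6138 -0.1731  0.304 ] 0.00899299511319523
```

Request:
{"op": "arm_command", "data": {"targets": [[235, 1, 0, 3.7, 0, 0, 0], [235, 1, 0, 3.7, 0, 0, 0]]}}

```text
time: 6.25
ee_pos: [0.6176, -0.1729, 0.3052]
eef_rot: [-0.018, 0.499, 0.03, 0.866]
ft_force: [-1.3, -3.2, 0.8]
width: 0.0089
```

```bash
python3 -c "
from h import *
frep()"
```

```text
t 6.25 q 1.63 r 0.1894 rad 1.2420226679147437 tan -1.233500270179542 [ 0.6176 -0.1729  0.3052] 0.008895158989129171
```

Request:
{"op": "arm_command", "data": {"targets": [[235, 1, 0, 3.6, 0, 0, 0], [235, 1, 0, 3.6, 0, 0, 0]]}}

```text
time: 6.45
ee_pos: [0.6212, -0.1726, 0.3062]
eef_rot: [-0.018, 0.499, 0.03, 0.866]
ft_force: [-1.6, -3.4, 1.6]
width: 0.0093
```

```bash
python3 -c "
from h import *
frep()"
```

```text
t 6.45 q 1.65 r 0.1893 rad 2.0084605456739055 tan -1.3435872111170946 [ 0.6212 -0.1726  0.3062] 0.009266047494936577
```

Request:
{"op": "arm_command", "data": {"targets": [[235, 0.6, 0, 3.6, 0, 0, 0], [235, 0.6, 0, 3.6, 0, 0, 0]]}}

```text
time: 6.65
ee_pos: [0.6245, -0.1723, 0.3071]
eef_rot: [-0.018, 0.499, 0.03, 0.866]
ft_force: [-1.8, -3.3, 1.9]
width: 0.0087
```

```bash
python3 -c "
from h import *
frep()"
```

```text
t 6.65 q 1.668 r 0.1893 rad 2.324769431132053 tan -1.5286543207261216 [ 0.6245 -0.1723  0.3071] 0.008707430232853178
```

Request:
{"op": "arm_command", "data": {"targets": [[235, 0.8, 0, 3.6, 0, 0, 0], [235, 0.8, 0, 3.6, 0, 0, 0]]}}

```text
time: 6.85
ee_pos: [0.6279, -0.1721, 0.3081]
eef_rot: [-0.018, 0.5, 0.03, 0.866]
ft_force: [-0.9, -3.5, 0.5]
width: 0.0092
```

```bash
python3 -c "
from h import *
frep()"
```

```text
t 6.85 q 1.687 r 0.1894 rad 0.6967722477840631 tan -0.9565199998126551 [ 0.6279 -0.1721  0.3081] 0.009232064886566728
```

Request:
{"op": "arm_command", "data": {"targets": [[235, 1, 0, 3.6, 0, 0, 0], [235, 1, 0, 3.6, 0, 0, 0]]}}

```text
time: 7.05
ee_pos: [0.6316, -0.1718, 0.309]
eef_rot: [-0.018, 0.499, 0.03, 0.866]
ft_force: [-1.6, -3.3, -0.0]
width: 0.0093
```

```bash
python3 -c "
from h import *
frep()"
```

```text
t 7.05 q 1.707 r 0.1895 rad 0.38164060275578937 tan -1.7984008141744618 [ 0.6316 -0.1718  0.309 ] 0.00926762292280323
```

Request:
{"op": "arm_command", "data": {"targets": [[235, 1, 0, 3.5, 0, 0, 0], [235, 1, 0, 3.5, 0, 0, 0]]}}

```text
time: 7.25
ee_pos: [0.635, -0.1715, 0.3097]
eef_rot: [-0.018, 0.5, 0.03, 0.866]
ft_force: [-0.7, -4.7, -1.4]
width: 0.0092
```

```bash
python3 -c "
from h import *
frep()"
```

```text
t 7.25 q 1.726 r 0.1895 rad -1.1330201999999774 tan -1.2642656079825938 [ 0.635  -0.1715  0.3097] 0.00920515174302589
```

Request:
{"op": "arm_command", "data": {"targets": [[235, 1.1, 0, 3, 0, 0, 0], [235, 1.1, 0, 3, 0, 0, 0]]}}

```text
time: 7.45
ee_pos: [0.6381, -0.1713, 0.3104]
eef_rot: [-0.018, 0.5, 0.03, 0.866]
ft_force: [-1.7, -3.8, -0.2]
width: 0.009
```

```bash
python3 -c "
from h import *
frep()"
```

```text
t 7.45 q 1.743 r 0.1896 rad 0.10371881999943326 tan -1.9606118415894884 [ 0.6381 -0.1713  0.3104] 0.008995909759477857
```

Request:
{"op": "arm_command", "data": {"targets": [[235, 1.1, 0, 3, 0, 0, 0], [235, 1.1, 0, 3, 0, 0, 0]]}}

```text
time: 7.65
ee_pos: [0.6407, -0.1711, 0.3108]
eef_rot: [-0.018, 0.5, 0.03, 0.865]
ft_force: [-5.0, -3.0, 1.4]
width: 0.0088
```

```bash
python3 -c "
from h import *
frep()"
```

```text
t 7.65 q 1.756 r 0.1896 rad 2.207580857140808 tan -4.9009800264068 [ 0.6407 -0.1711  0.3108] 0.008785203676191341
```

Force is building (-4.9 N), so this looks like the stop. I'll confirm with one more step.

Request:
{"op": "arm_command", "data": {"targets": [[235, 1.2, 0, 3, 0, 0, 0], [235, 1.2, 0, 3, 0, 0, 0]]}}

```text
time: 7.85
ee_pos: [0.643, -0.1709, 0.3109]
eef_rot: [-0.018, 0.501, 0.03, 0.865]
ft_force: [-14.3, -2.4, 5.5]
width: 0.009
```

```bash
python3 -c "
from h import *
frep()"
```

```text
t 7.85 q 1.768 r 0.1893 rad 7.650973824268151 tan -13.427887030401447 [ 0.643  -0.1709  0.3109] 0.008985897706655284
```

Stop found at q≈1.76 (13 N). Now I'll ease it back.

```bash
python3 -c "
from h import *
arc(1.768,[1.74,1.72,1.70,1.68,1.66,1.64,1.62,1.6,1.58,1.56])"
```

```text
1.74 [-1.8337 -0.     -4.9042]
1.72 [-3.059  -0.     -8.4377]
1.7 [ -4.2135  -0.     -11.995 ]
1.68 [ -5.2965  -0.     -15.5747]
1.66 [ -6.3078   0.     -19.1754]
1.64 [ -7.2468   0.     -22.7955]
1.62 [ -8.1133  -0.     -26.4337]
1.6 [ -8.9068  -0.     -30.0884]
1.58 [ -9.6271  -0.     -33.7584]
1.56 [-10.2738  -0.     -37.442 ]
```

Request:
{"op": "arm_command", "data": {"targets": [[235, -2, 0, -5, 0, 0, 0], [235, -3, 0, -8.5, 0, 0, 0], [235, -4, 0, -12, 0, 0, 0], [235, -5, 0, -15.5, 0, 0, 0], [235, -6, 0, -19, 0, 0, 0], [235, -7, 0, -22.5, 0, 0, 0], [235, -7, 0, -22.5, 0, 0, 0]]}}

```text
time: 8.55
ee_pos: [0.6211, -0.1725, 0.3063]
eef_rot: [-0.018, 0.499, 0.03, 0.866]
ft_force: [1.4, -2.7, -0.9]
width: 0.0093
```

```bash
python3 -c "
from h import *
frep()"
```

```text
t 8.55 q 1.65 r 0.1895 rad -1.2287534102989304 tan 0.9200832267804357 [ 0.6211 -0.1725  0.3063] 0.009263961029552218
```

Request:
{"op": "arm_command", "data": {"targets": [[235, -0.8, 0, -3.6, 0, 0, 0], [235, -0.8, 0, -3.6, 0, 0, 0]]}}

```text
time: 8.75
ee_pos: [0.6178, -0.1727, 0.3054]
eef_rot: [-0.018, 0.499, 0.03, 0.866]
ft_force: [0.1, -4.0, 1.0]
width: 0.009
```

```bash
python3 -c "
from h import *
frep()"
```

```text
t 8.75 q 1.632 r 0.1895 rad 1.0450395853313696 tan 0.09910964465384066 [ 0.6178 -0.1727  0.3054] 0.00899538130437715
```

Request:
{"op": "arm_command", "data": {"targets": [[235, -0.8, 0, -3.6, 0, 0, 0], [235, -0.8, 0, -3.6, 0, 0, 0]]}}

```text
time: 8.95
ee_pos: [0.6142, -0.173, 0.3044]
eef_rot: [-0.018, 0.499, 0.03, 0.866]
ft_force: [-0.9, -3.1, 2.8]
width: 0.009
```

```bash
python3 -c "
from h import *
frep()"
```

```text
t 8.95 q 1.612 r 0.1895 rad 3.027183873925028 tan -0.1828588027653967 [ 0.6142 -0.173   0.3044] 0.009036423998005283
```

Request:
{"op": "arm_command", "data": {"targets": [[235, -0.9, 0, -3, 0, 0, 0], [235, -0.9, 0, -3, 0, 0, 0]]}}

```text
time: 9.15
ee_pos: [0.611, -0.1732, 0.3034]
eef_rot: [-0.018, 0.5, 0.03, 0.866]
ft_force: [0.2, -2.9, 3.3]
width: 0.0091
```

```bash
python3 -c "
from h import *
frep()"
```

```text
t 9.15 q 1.594 r 0.1896 rad 3.1570434213440395 tan 1.1067775691934003 [ 0.611  -0.1732  0.3034] 0.009085975909884416
```

Request:
{"op": "arm_command", "data": {"targets": [[235, -0.9, 0, -3, 0, 0, 0], [235, -0.9, 0, -3, 0, 0, 0]]}}

```text
time: 9.35
ee_pos: [0.6079, -0.1734, 0.3024]
eef_rot: [-0.018, 0.5, 0.03, 0.866]
ft_force: [1.6, -3.7, 0.9]
width: 0.009
```

```bash
python3 -c "
from h import *
frep()"
```

```text
t 9.35 q 1.577 r 0.1897 rad 0.3900152235269399 tan 1.5757344691415436 [ 0.6079 -0.1734  0.3024] 0.008976821185846862
```

Request:
{"op": "arm_command", "data": {"targets": [[235, -0.5, 0, -3, 0, 0, 0], [235, -0.5, 0, -3, 0, 0, 0]]}}

```text
time: 9.55
ee_pos: [0.6061, -0.1736, 0.302]
eef_rot: [-0.018, 0.499, 0.03, 0.866]
ft_force: [8.3, -4.6, 0.7]
width: 0.0092
```

```bash
python3 -c "
from h import *
frep()"
```

```text
t 9.55 q 1.567 r 0.1899 rad -2.0744024661814495 tan 7.742305987324563 [ 0.6061 -0.1736  0.302 ] 0.00915428379187053
```

Request:
{"op": "arm_command", "data": {"targets": [[235, -0.3, 0, -2.5, 0, 0, 0], [235, -0.3, 0, -2.5, 0, 0, 0]]}}

```text
time: 9.75
ee_pos: [0.6047, -0.1737, 0.3017]
eef_rot: [-0.018, 0.498, 0.03, 0.867]
ft_force: [15.4, -4.7, -2.0]
width: 0.0088
```

```bash
python3 -c "
from h import *
frep()"
```

```text
t 9.75 q 1.56 r 0.1901 rad -7.137900970783831 tan 13.421518454135548 [ 0.6047 -0.1737  0.3017] 0.008783339447052006
```

The flap rests firmly on the stay: pushing down meets 13 N at 1.56. I'll relieve that, open and back off.

Request:
{"op": "arm_command", "data": {"targets": [[235, 0.4, 0, 3, 0, 0, 0], [235, 0.4, 0, 3, 0, 0, 0], [180, 0.4, 0, 3, 0, 0, 0], [180, 0.4, 0, 3, 0, 0, 0], [180, 0.4, 0, 3, 0, 0, 0], [180, 0.4, 0, 3, 0, 0, 0]]}}

```text
time: 10.35
ee_pos: [0.6055, -0.1729, 0.301]
eef_rot: [-0.018, 0.5, 0.031, 0.865]
ft_force: [-0.8, -0.5, 0.3]
width: 0.0245
```

```bash
python3 - <<'E'
from h import *
frep()
im=camera("side")[:,:,::-1]; x0,y0,x1,y1=150,20,310,140
cv2.imwrite(f"pics/side5.png",cv2.resize(im[y0:y1,x0:x1],None,fx=5,fy=5,interpolation=cv2.INTER_CUBIC))
frep()
E
```

```text
t 10.35 q 1.563 r 0.1892 rad 0.5940842253654722 tan -0.7017061076758941 [ 0.6055 -0.1729  0.301 ] 0.024495321317605383
t 10.4 q 1.564 r 0.1893 rad 0.6983745055905566 tan 0.694069482107545 [ 0.6056 -0.173   0.3011] 0.025155938150420536
```

View pics/side5.png

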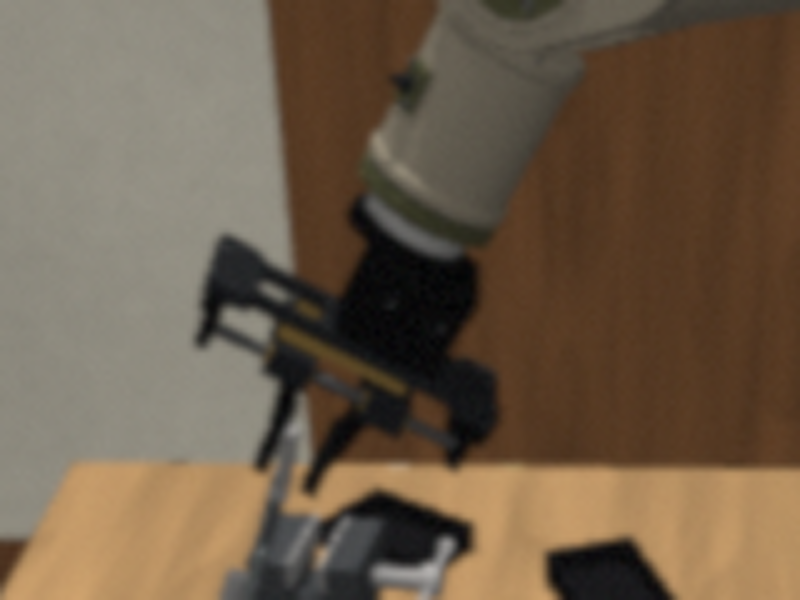

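Request:
{"op": "arm_command", "data": {"targets": [[180, -8, 0, 0, 0, 0, 0], [180, -25, 0, 0, 0, 0, 0], [180, -55, 0, 0, 0, 0, 0], [180, -90, 0, 0, 0, 0, 0], [150, -120, 0, 0, 0, 0, 0], [150, -120, 0, -40, 0, 0, 0], [150, -120, 0, -80, 0, 0, 0], [150, -120, 0, -80, 0, 0, 0]]}}

```text
time: 11.2
ee_pos: [0.4725, -0.1833, 0.3629]
eef_rot: [-0.016, 0.501, 0.029, 0.865]
ft_force: [0.0, -0.2, -1.0]
width: 0.0352
```

```bash
python3 - <<'E'
from h import *
im=camera("side")[:,:,::-1]; x0,y0,x1,y1=160,80,290,190
cv2.imwrite(f"pics/side6.png",cv2.resize(im[y0:y1,x0:x1],None,fx=6,fy=5.45,interpolation=cv2.INTER_CUBIC))
im=camera("top")[:,:,::-1]; x0,y0,x1,y1=230,90,330,190
cv2.imwrite("pics/top6_raw.png",im)
cv2.imwrite(f"pics/top6.png",cv2.resize(im[y0:y1,x0:x1],None,fx=6,fy=6,interpolation=cv2.INTER_CUBIC))
frep()
for P in ((-.11,0,-.095),(-.027,52e-3,-.095),(-.137,.052,-.095),(-.137,-.052,-.095),(-.085,0,-.095)): print(P,(proj("top",bay(*P))-[x0,y0])*6)
E
```

```text
t 11.3 q 1.241 r 0.3114 rad 0.16085792378599356 tan 1.3972537808498413 [ 0.4764 -0.1826  0.3661] 0.035494435506089626
(-0.11, 0, -0.095) [291.7125 467.7142]
(-0.027, 0.052, -0.095) [194.8142 333.0452]
(-0.137, 0.052, -0.095) [205.2073 517.6118]
(-0.137, -0.052, -0.095) [383.7172 509.0659]
(-0.085, 0, -0.095) [289.1354 425.6778]
```

View pics/side6.png

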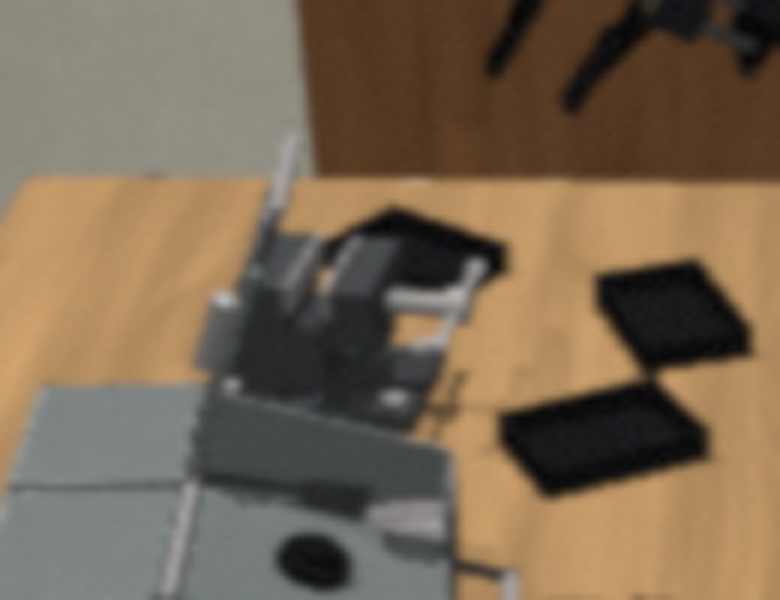

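View pics/top6.png

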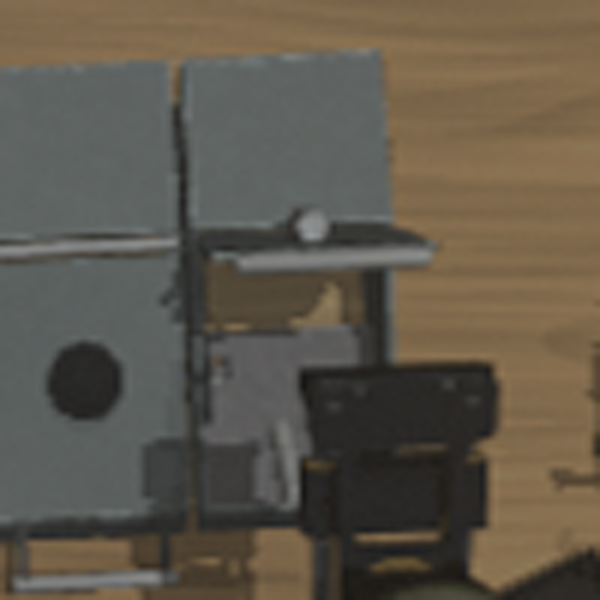

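```bash
python3 - <<'E'
from h import *
print(read_state()['joint_positions'])
t=np.radians(15);f=tilt(t)
P=np.array([.42,-.33,.33])
for s in (1,-1): print(s,rel(P,ori(f,s*Y)))
E
```

```text
[ 0.8512 -0.2969 -0.3115  1.892  -0.421   1.116   0.7088]
1 [  -1.8   -143.1    -75.8     -1.561    0.205    0.208]
-1 [  -1.8   -143.1    -75.8      1.561    0.208   -0.205]
```

Request:
{"op": "arm_command", "data": {"targets": [[150, 0, -16, -8, 0.15, 0.02, -0.02], [150, 0, -32, -17, 0.3, 0.04, -0.04], [150, 0, -48, -25, 0.45, 0.06, -0.06], [150, 0, -64, -34, 0.6, 0.08, -0.08], [150, 0, -80, -42, 0.75, 0.1, -0.1], [150, 0, -95, -50, 0.9, 0.12, -0.12], [150, 0, -111, -59, 1.05, 0.14, -0.14], [150, 0, -127, -67, 1.2, 0.16, -0.16], [150, -2, -143, -76, 1.35, 0.18, -0.18], [150, -2, -143, -76, 1.5, 0.2, -0.2]]}}

```text
time: 12.3
ee_pos: [0.4201, -0.3323, 0.3296]
eef_rot: [0.522, 0.46, -0.394, 0.601]
ft_force: [1.2, 0.4, -0.2]
width: 0.036
```

```bash
python3 - <<'E'
from h import *
im=camera("top")[:,:,::-1]; x0,y0,x1,y1=250,130,310,190
cv2.imwrite("pics/top7_raw.png",im)
cv2.imwrite(f"pics/top7.png",cv2.resize(im[y0:y1,x0:x1],None,fx=10,fy=10,interpolation=cv2.INTER_CUBIC))
s=read_state();print(s['joint_positions'],s['ee_pos'])
E
```

```text
[ 1.0984 -0.0343 -0.3858  1.6799 -0.2019  1.2975 -0.6852] [ 0.4211 -0.3312  0.3298]
```

View pics/top7.png

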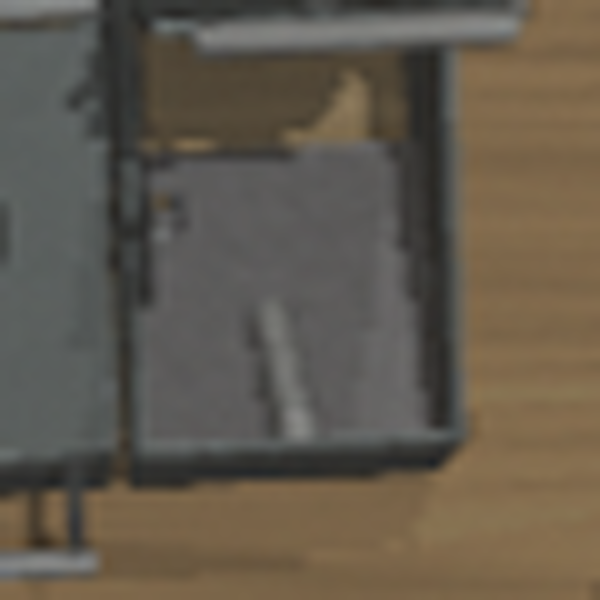

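```bash
python3 - <<'E'
from h import *
A=onz("top",250+27.0,130+30.0,.052);B=onz("top",250+30.0,130+43.7,.052)
for P in(A,B,(A+B)/2):
    d=P-H;print(P,d@X,d@Y)
d=A-B;print(np.linalg.norm(d),np.arctan2(d[1],d[0])-psi)
# check of front wall edge: 
for u,v in((140,460),(460,440)):
    P=onz("top",250+u/10,130+v/10,.072)-H;print("wall",P@X,P@Y)
E
```

```text
[ 0.5809 -0.1703  0.052 ] -0.08395751190382471 0.0050934010694623335
[ 0.5328 -0.1812  0.052 ] -0.13270396455937403 -0.0023927835802912867
[ 0.5568 -0.1757  0.052 ] -0.10833073823159937 0.0013503087445855232
0.049317944068157586 0.1523833947200015
wall -0.1415141686486225 0.054536636962566144
wall -0.13989684305669123 -0.05486191447196786
```

```bash
cat >> h.py <<'E'
yw=0.222
U=np.array([np.cos(yw),np.sin(yw),0]);V=np.array([-np.sin(yw),np.cos(yw),0])
G=bay(-.106,.0017,-.092)
E
python3 - <<'E'
from h import *
f=tilt(np.radians(15),U);O=ori(f,-V)
for d in(.13,0): print(G-f*d,rel(G-f*d,O))
E
```

```text
[ 0.5263 -0.1826  0.1686] [ 184.7     78.    -137.7     -0.077    0.05    -0.006]
[ 0.5591 -0.1752  0.043 ] [ 314.5     77.1   -144.2     -0.077    0.05    -0.006]
```

Request:
{"op": "arm_command", "data": {"targets": [[138, 23, 10, -17, -0.01, 0.006, 0], [138, 46, 20, -34, -0.02, 0.012, 0], [138, 69, 29, -52, -0.03, 0.02, 0], [138, 92, 39, -69, -0.04, 0.025, 0], [138, 115, 49, -86, -0.05, 0.03, 0], [138, 138, 58, -103, -0.06, 0.04, 0], [138, 161, 68, -120, -0.07, 0.045, 0], [138, 184, 78, -138, -0.077, 0.05, -0.006], [138, 184, 78, -138, -0.077, 0.05, -0.006], [138, 184, 78, -138, -0.077, 0.05, -0.006]]}}

```text
time: 13.35
ee_pos: [0.5239, -0.1796, 0.1686]
eef_rot: [0.503, 0.493, -0.361, 0.611]
ft_force: [-0.1, -1.6, 0.3]
width: 0.04
```

```bash
python3 - <<'E'
from h import *
f=tilt(np.radians(15),U);O=ori(f,-V)
for d in(.03,0): print(rel(G-f*d,O))
print(read_state()['ft_force'],read_state()['width'])
E
```

```text
[100.4     1.5     3.4     0.021   0.001  -0.   ]
[130.4     1.5     3.3     0.021   0.001  -0.   ]
[-0.1136 -1.5956  0.315 ] 0.040041862885923575
```

Request:
{"op": "arm_command", "data": {"targets": [[138, 20, 1.5, 3, 0.02, 0, 0], [138, 40, 1.5, 3, 0.02, 0, 0], [138, 60, 1.5, 3, 0.02, 0, 0], [138, 80, 1.5, 3, 0.02, 0, 0], [138, 95, 1.5, 3, 0.02, 0, 0], [138, 95, 1.5, 3, 0.02, 0, 0]]}}

```text
time: 13.95
ee_pos: [0.5487, -0.1779, 0.0756]
eef_rot: [0.51, 0.49, -0.367, 0.604]
ft_force: [0.4, 0.1, 0.5]
width: 0.0398
```

```bash
python3 - <<'E'
from h import *
im=camera("top")[:,:,::-1]; x0,y0,x1,y1=240,110,320,190
cv2.imwrite(f"pics/top8.png",cv2.resize(im[y0:y1,x0:x1],None,fx=7,fy=7,interpolation=cv2.INTER_CUBIC))
im=camera("side")[:,:,::-1]; x0,y0,x1,y1=190,90,290,190
cv2.imwrite(f"pics/side8.png",cv2.resize(im[y0:y1,x0:x1],None,fx=6,fy=6,interpolation=cv2.INTER_CUBIC))
f=tilt(np.radians(15),U);O=ori(f,-V)
for d in(0,): print(rel(G-f*d,O))
print(read_state()['ft_force'],read_state()['width'])
E
```

```text
[35.9    0.9   -0.8   -0.003  0.003 -0.   ]
[0.7766 0.7411 0.5446] 0.039749815071678365
```

View pics/top8.png

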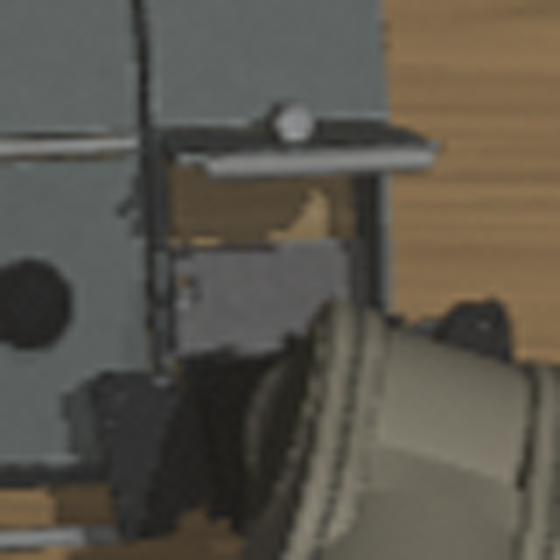

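View pics/side8.png

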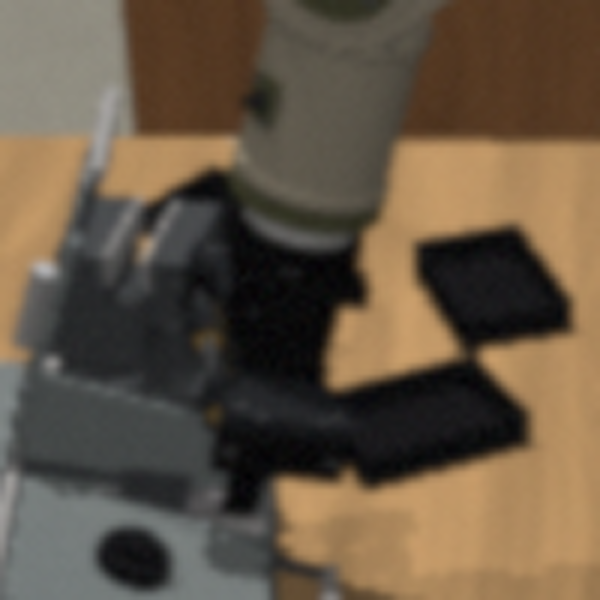

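The flap is still up and the gripper is over the bay, clear of the neighbouring flap. I'll lower to the spacer slowly and check the force.

Request:
{"op": "arm_command", "data": {"targets": [[138, 8, 1, -1, 0, 0, 0], [138, 16, 1, -1, 0, 0, 0], [138, 24, 1, -1, 0, 0, 0], [138, 30, 1, -1, 0, 0, 0], [138, 34, 1, -1, 0, 0, 0], [138, 34, 1, -1, 0, 0, 0]]}}

```text
time: 14.65
ee_pos: [0.5583, -0.1744, 0.0435]
eef_rot: [0.51, 0.489, -0.367, 0.605]
ft_force: [-0.4, 0.5, 1.3]
width: 0.0399
```

Request:
{"op": "arm_command", "data": {"targets": [[235, 0, 0, 0, 0, 0, 0], [235, 0, 0, 0, 0, 0, 0], [235, 0, 0, 0, 0, 0, 0], [235, 0, 0, 0, 0, 0, 0], [235, 0, 0, 0, 0, 0, 0]], "newtons": 25}}

```text
time: 15.15
ee_pos: [0.5585, -0.1747, 0.0443]
eef_rot: [0.51, 0.489, -0.367, 0.605]
ft_force: [-0.3, -0.1, 1.7]
width: 0.0145
```

Gripped: the width is 14.5 mm, which matches the spacer. I'll withdraw along the tool axis.

Request:
{"op": "arm_command", "data": {"targets": [[235, -5, 0, 0, 0, 0, 0], [235, -15, 0, 0, 0, 0, 0], [235, -30, 0, 0, 0, 0, 0], [235, -50, 0, 0, 0, 0, 0], [235, -70, 0, 0, 0, 0, 0], [235, -90, 0, 0, 0, 0, 0], [235, -110, 0, 0, 0, 0, 0], [235, -130, 0, 0, 0, 0, 0], [235, -130, 0, 0, 0, 0, 0]], "newtons": 35}}

```text
time: 16.05
ee_pos: [0.5264, -0.1825, 0.1727]
eef_rot: [0.51, 0.487, -0.367, 0.606]
ft_force: [0.4, -0.1, -0.7]
width: 0.014
```

```bash
python3 - <<'E'
from h import *
im=camera("side")[:,:,::-1]; x0,y0,x1,y1=190,60,310,180
cv2.imwrite(f"pics/side9.png",cv2.resize(im[y0:y1,x0:x1],None,fx=5,fy=5,interpolation=cv2.INTER_CUBIC))
im=camera("top")[:,:,::-1]; x0,y0,x1,y1=280,150,380,250
cv2.imwrite("pics/top9_raw.png",im)
cv2.imwrite(f"pics/top9.png",cv2.resize(im[y0:y1,x0:x1],None,fx=6,fy=6,interpolation=cv2.INTER_CUBIC))
E1=np.array([.442,-.3451,0]); ul=np.array([.104,.0556,0]);ul/=np.linalg.norm(ul); us=np.array([.0389,-.0775,0]);us/=np.linalg.norm(us)
print(np.arctan2(ul[1],ul[0]))
for z in(.20,.03):
    P=E1+[0,0,z]; print(P,rel(P,ori(-Z,us)))
print(read_state()['width'])
E
```

```text
0.4909549316689928
[ 0.442  -0.3451  0.2   ] [ -59.1   -105.3    141.3     -0.245    0.034   -0.26 ]
[ 0.442  -0.3451  0.03  ] [ 105.1   -149.2    140.9     -0.245    0.034   -0.26 ]
0.01392581818725683
```

View pics/side9.png

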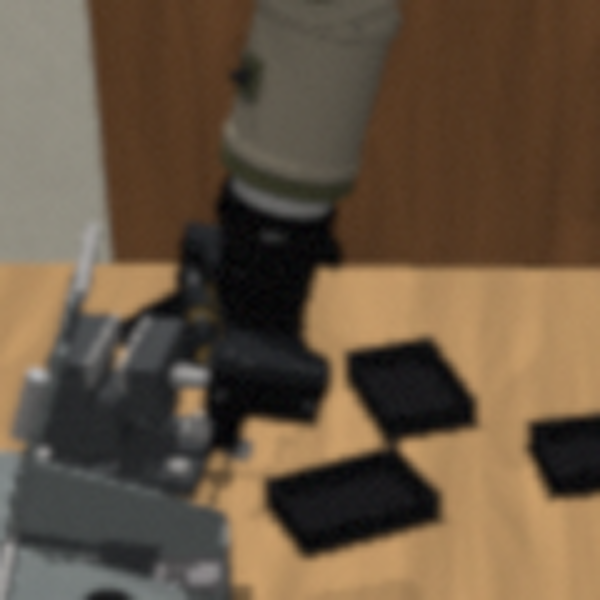

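View pics/top9.png

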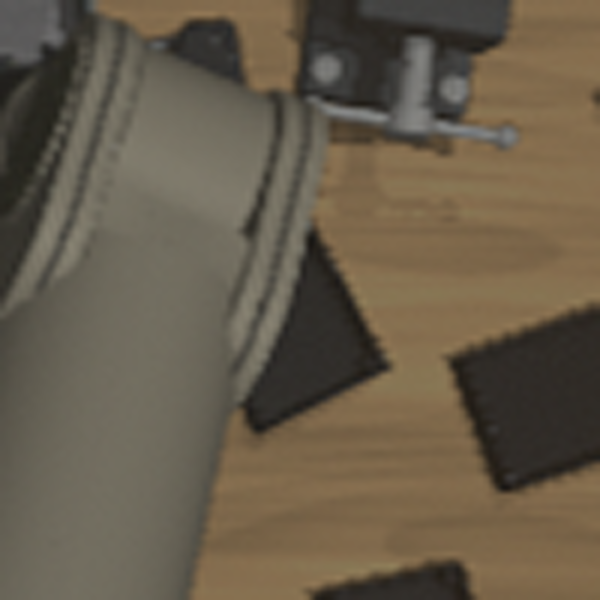

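```bash
cat >> h.py <<'E'
EC=np.array([.442,-.3451,0]); ul=np.array([.104,.0556,0]);ul/=np.linalg.norm(ul); us=np.array([.0389,-.0775,0]);us/=np.linalg.norm(us)
OE=ori(tilt(np.radians(15),ul),us)
E
python3 - <<'E'
from h import *
for z in(.12,.009): print(rel(EC+[0,0,z],OE))
E
```

```text
[  18.2   -125.9    141.1     -0.238    0.073   -0.   ]
[ 125.4   -154.6    140.9     -0.238    0.073   -0.   ]
```

Request:
{"op": "arm_command", "data": {"targets": [[235, -10, -10, 12, -0.02, 0.006, 0], [235, -10, -28, 30, -0.05, 0.015, 0], [235, -8, -46, 50, -0.08, 0.025, 0], [235, -5, -64, 71, -0.12, 0.036, 0], [235, 0, -82, 91, -0.15, 0.047, 0], [235, 6, -99, 110, -0.18, 0.058, 0], [235, 12, -115, 128, -0.22, 0.067, 0], [235, 18, -126, 141, -0.238, 0.073, 0], [235, 18, -126, 141, -0.238, 0.073, 0], [235, 18, -126, 141, -0.238, 0.073, 0]]}}

```text
time: 17.15
ee_pos: [0.4419, -0.3439, 0.119]
eef_rot: [0.448, 0.551, -0.287, 0.642]
ft_force: [0.4, 1.1, -0.6]
width: 0.0141
```

```bash
python3 - <<'E'
from h import *
im=camera("side")[:,:,::-1]; x0,y0,x1,y1=190,60,310,180
cv2.imwrite(f"pics/side10.png",cv2.resize(im[y0:y1,x0:x1],None,fx=5,fy=5,interpolation=cv2.INTER_CUBIC))
for z in(.05,.009): print(rel(EC+[0,0,z],OE))
print(read_state()['width'])
E
```

```text
[ 66.9   -19.1     1.7     0.001  -0.003  -0.001]
[106.5   -29.7     2.1     0.001  -0.003  -0.001]
0.014214006847543793
```

View pics/side10.png

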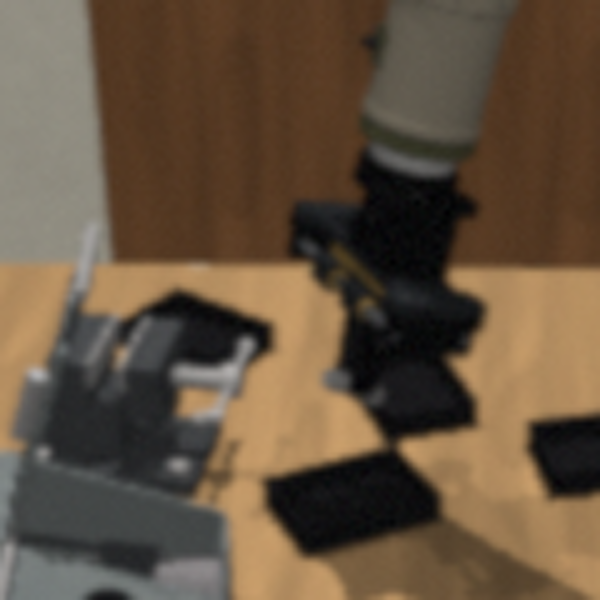

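Request:
{"op": "arm_command", "data": {"targets": [[235, 17, -5, 1, 0, 0, 0], [235, 34, -10, 2, 0, 0, 0], [235, 50, -14, 2, 0, 0, 0], [235, 67, -19, 2, 0, 0, 0], [235, 80, -23, 2, 0, 0, 0], [235, 90, -25, 2, 0, 0, 0], [235, 98, -27, 2, 0, 0, 0], [235, 102, -28.5, 2, 0, 0, 0], [235, 102, -28.5, 2, 0, 0, 0]]}}

```text
time: 18.1
ee_pos: [0.4449, -0.3452, 0.016]
eef_rot: [0.448, 0.55, -0.286, 0.645]
ft_force: [3.1, 5.9, 12.4]
width: 0.0141
```

```bash
python3 - <<'E'
from h import *
im=camera("side")[:,:,::-1]; x0,y0,x1,y1=220,110,300,180
cv2.imwrite(f"pics/side11.png",cv2.resize(im[y0:y1,x0:x1],None,fx=8,fy=8,interpolation=cv2.INTER_CUBIC))
s=read_state();print(s['ee_pos'],s['ft_force'],rel(EC+[0,0,.009],OE))
E
```

```text
[ 0.4448 -0.3453  0.0161] [ 3.4058  6.198  11.9472] [ 6.2   -4.2   -1.4    0.003  0.    -0.004]
```

View pics/side11.png

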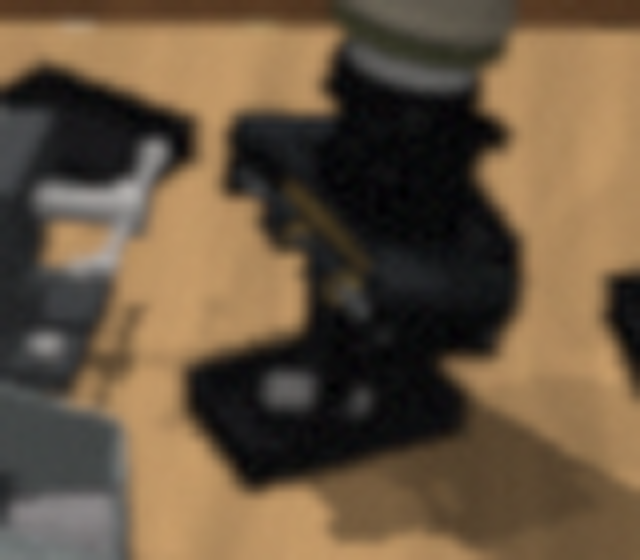

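The spacer sits over the enclosure floor, ends at crop (288,390) and (357,402). It's pitched a little with its near end touching at 12 N, which is harmless. I'll relieve the force and release.

Request:
{"op": "arm_command", "data": {"targets": [[235, -1.5, 0.5, 0, 0, 0, 0], [235, -1.5, 0.5, 0, 0, 0, 0], [215, -1.5, 0.5, 0, 0, 0, 0], [200, -1.5, 0.5, 0, 0, 0, 0], [180, -1.5, 0.5, 0, 0, 0, 0], [180, -1.5, 0.5, 0, 0, 0, 0], [180, -1.5, 0.5, 0, 0, 0, 0]]}}

```text
time: 18.85
ee_pos: [0.4411, -0.3465, 0.0153]
eef_rot: [0.448, 0.551, -0.288, 0.643]
ft_force: [-0.4, -0.1, 0.5]
width: 0.0249
```

Request:
{"op": "arm_command", "data": {"targets": [[180, -10, 3, 0, 0, 0, 0], [180, -25, 7, 0, 0, 0, 0], [180, -45, 12, 0, 0, 0, 0], [180, -70, 19, 0, 0, 0, 0], [180, -100, 27, 0, 0, 0, 0], [180, -130, 35, 0, 0, 0, 0], [180, -160, 42, 0, 0, 0, 0], [180, -160, 42, 0, 0, 0, 0]]}}

```text
time: 19.65
ee_pos: [0.4431, -0.3494, 0.1863]
eef_rot: [0.447, 0.548, -0.288, 0.646]
ft_force: [-0.7, -0.6, 0.8]
width: 0.0255
```

```bash
python3 - <<'E'
from h import *
s=read_state();print(s['ee_pos'],s['ft_force'],s['width'],s['joint_positions'])
im=camera("side")[:,:,::-1]; x0,y0,x1,y1=180,60,300,180
cv2.imwrite(f"pics/side12.png",cv2.resize(im[y0:y1,x0:x1],None,fx=5,fy=5,interpolation=cv2.INTER_CUBIC))
im=camera("top")[:,:,::-1]; x0,y0,x1,y1=250,110,370,230
cv2.imwrite(f"pics/top12.png",cv2.resize(im[y0:y1,x0:x1],None,fx=5,fy=5,interpolation=cv2.INTER_CUBIC))
E
```

```text
[ 0.4431 -0.3494  0.1863] [-0.739  -0.6377  0.8118] 0.025486754428180377 [ 1.1527  0.1954 -0.4613  1.7514 -0.1739  1.1171 -0.3311]
```

View pics/side12.png

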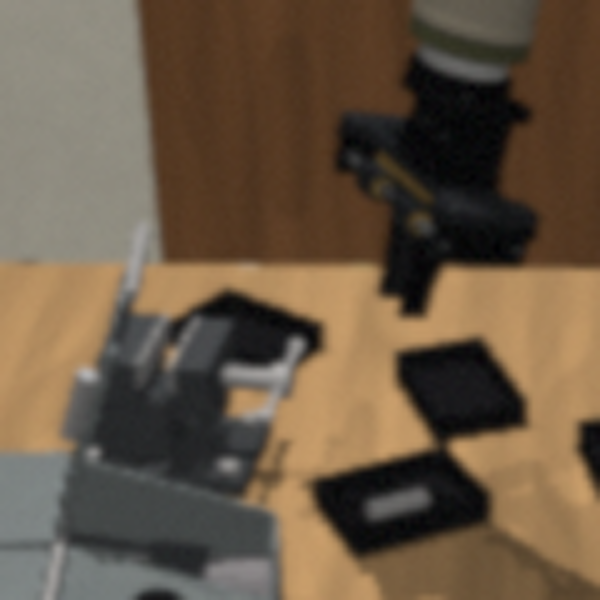

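View pics/top12.png

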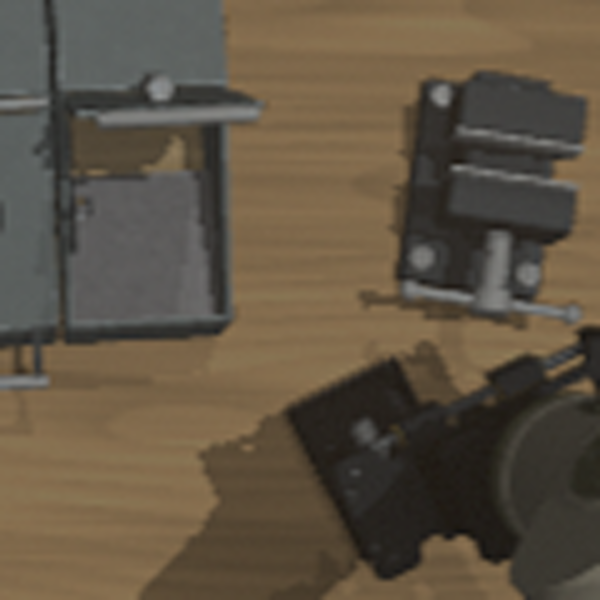

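The spacer lies flat in the enclosure (side crop (398,502)), with the flap still up and the enclosure in place. Now back to the bar.

```bash
python3 - <<'E'
from h import *
f=tilt(np.radians(30));j=np.cos(np.radians(30))*X+np.sin(np.radians(30))*Z;O=ori(f,j)
B=np.array([.606,-.1735,.3015])
P=B-f*.12-j*.08
print(P,rel(P,O))
E
```

```text
[ 0.477  -0.1825  0.3654] [-148.9    150.1   -132.9     -1.192   -0.312    0.076]
```

Request:
{"op": "arm_command", "data": {"targets": [[180, -25, 5, -5, -0.05, -0.02, 0], [180, -50, 25, -20, -0.19, -0.05, 0.01], [180, -70, 45, -38, -0.34, -0.09, 0.02], [180, -90, 65, -56, -0.49, -0.13, 0.03], [180, -105, 85, -74, -0.64, -0.17, 0.04], [180, -120, 105, -92, -0.79, -0.21, 0.05], [180, -135, 125, -110, -0.94, -0.25, 0.06], [180, -149, 150, -133, -1.08, -0.28, 0.07], [180, -149, 150, -133, -1.192, -0.312, 0.076], [180, -149, 150, -133, -1.192, -0.312, 0.076]]}}

```text
time: 20.75
ee_pos: [0.4762, -0.1822, 0.3638]
eef_rot: [-0.018, 0.5, 0.031, 0.865]
ft_force: [0.3, -0.0, -0.6]
width: 0.0254
```

```bash
cat >> h.py <<'E'
f30=tilt(np.radians(30));j30=np.cos(np.radians(30))*X+np.sin(np.radians(30))*Z;O30=ori(f30,j30)
BR=np.array([.6055,-.1735,.301])
E
python3 - <<'E'
from h import *
for d in (.10,.03,0): print(rel(BR-f30*d,O30))
E
```

```text
[19.2   -0.5   80.8    0.001 -0.001 -0.002]
[89.2   -0.6   80.9    0.001 -0.001 -0.002]
[119.2    -0.7    80.9     0.001  -0.001  -0.002]
```

Request:
{"op": "arm_command", "data": {"targets": [[180, 10, 0, 27, 0, 0, 0], [180, 15, 0, 54, 0, 0, 0], [180, 19, 0, 81, 0, 0, 0], [180, 40, 0, 81, 0, 0, 0], [180, 65, 0, 81, 0, 0, 0], [180, 89, 0, 81, 0, 0, 0], [180, 89, 0, 81, 0, 0, 0], [180, 89, 0, 81, 0, 0, 0]]}}

```text
time: 21.55
ee_pos: [0.5908, -0.1748, 0.3274]
eef_rot: [-0.015, 0.501, 0.03, 0.865]
ft_force: [0.2, 0.2, 0.7]
width: 0.0254
```

```bash
python3 - <<'E'
from h import *
im=camera("side")[:,:,::-1]; x0,y0,x1,y1=170,40,270,140
cv2.imwrite(f"pics/side13.png",cv2.resize(im[y0:y1,x0:x1],None,fx=6,fy=6,interpolation=cv2.INTER_CUBIC))
print(rel(BR,O30),read_state()['ft_force'])
E
```

```text
[31.1    0.4   -1.1   -0.004 -0.001 -0.002] [-0.0608 -0.1885  0.2514]
```

View pics/side13.png

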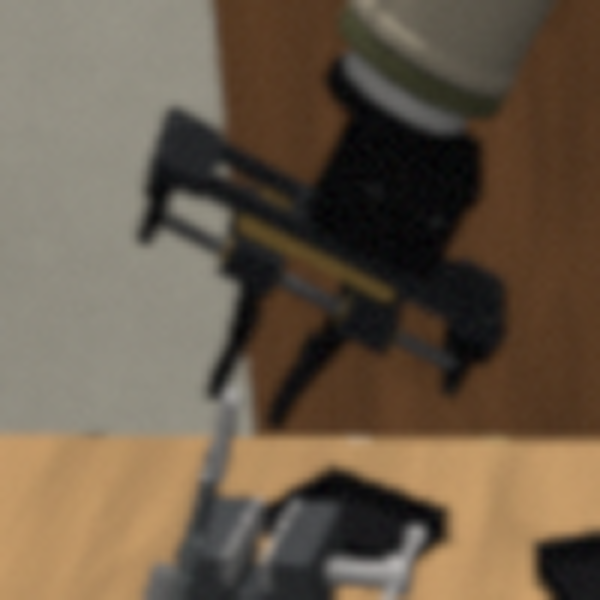

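Request:
{"op": "arm_command", "data": {"targets": [[180, 8, 0, 0, 0, 0, 0], [180, 16, 0, 0, 0, 0, 0], [180, 24, 0, -0.5, 0, 0, 0], [180, 31, 0, -0.5, 0, 0, 0], [180, 31, 0, -0.5, 0, 0, 0]]}}

```text
time: 22.1
ee_pos: [0.6062, -0.173, 0.2997]
eef_rot: [-0.016, 0.5, 0.031, 0.865]
ft_force: [0.0, 0.2, -0.2]
width: 0.0255
```

Request:
{"op": "arm_command", "data": {"targets": [[235, 0, 0, 0, 0, 0, 0], [235, 0, 0, 0, 0, 0, 0], [235, 0, 0, 0, 0, 0, 0], [235, 0, 0, 0, 0, 0, 0]], "newtons": 25}}

```text
time: 22.5
ee_pos: [0.6069, -0.1734, 0.3021]
eef_rot: [-0.017, 0.499, 0.03, 0.866]
ft_force: [4.0, 0.5, 1.2]
width: 0.0093
```

```bash
python3 - <<'E'
from h import *
frep()
im=camera("side")[:,:,::-1]; x0,y0,x1,y1=170,40,270,140
cv2.imwrite(f"pics/side14.png",cv2.resize(im[y0:y1,x0:x1],None,fx=6,fy=6,interpolation=cv2.INTER_CUBIC))
arc(1.567,[1.60,1.63,1.66,1.69,1.72,1.75,1.78,1.8,1.82,1.84,1.86])
E
```

```text
t 22.5 q 1.572 r 0.1897 rad -0.2651267110154364 tan 4.230850784238314 [ 0.6069 -0.1734  0.3021] 0.00929174639423371
1.6 [1.149  0.     6.0628]
1.63 [ 2.3667  0.     11.5388]
1.66 [ 3.7481  0.     16.9759]
1.69 [ 5.2919  0.     22.3691]
1.72 [ 6.9968  0.     27.7135]
1.75 [ 8.8613 -0.     33.0044]
1.78 [10.8836  0.     38.237 ]
1.8 [12.3186  0.     41.6906]
1.82 [13.8224  0.     45.1149]
1.84 [15.3944  0.     48.5084]
1.86 [17.034   0.     51.8699]
```

View pics/side14.png

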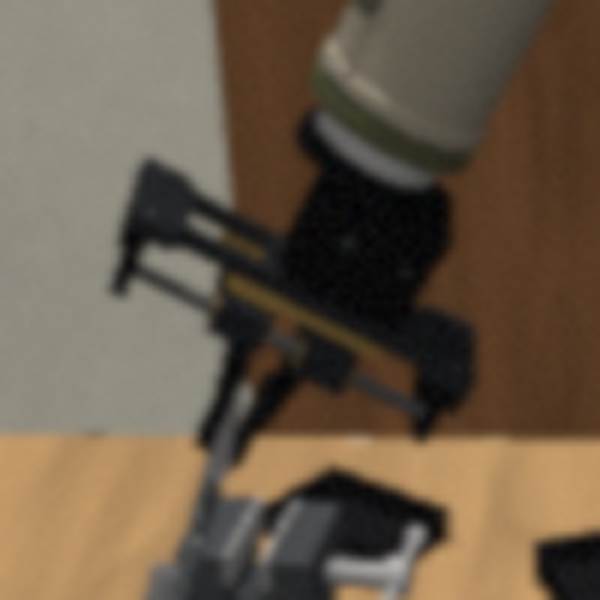

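The bar is gripped at crop (240,400). I'll raise to the second stop, expected at 1.79–1.86.

Request:
{"op": "arm_command", "data": {"targets": [[235, 1, 0, 6, 0, 0, 0], [235, 2, 0, 11.5, 0, 0, 0], [235, 3.4, 0, 17, 0, 0, 0], [235, 5, 0, 22.5, 0, 0, 0], [235, 6.5, 0, 27.7, 0, 0, 0], [235, 8.3, 0, 33, 0, 0, 0], [235, 8.3, 0, 33, 0, 0, 0]]}}

```text
time: 23.25
ee_pos: [0.6395, -0.171, 0.3102]
eef_rot: [-0.017, 0.5, 0.031, 0.865]
ft_force: [-2.0, -0.0, 2.8]
width: 0.0092
```

```bash
python3 -c "
from h import *
frep()"
```

```text
t 23.25 q 1.75 r 0.1892 rad 3.1218022750870413 tan -1.5344739331516146 [ 0.6395 -0.171   0.3102] 0.009208456917076599
```

Request:
{"op": "arm_command", "data": {"targets": [[235, 1.4, 0, 3.5, 0, 0, 0], [235, 1.4, 0, 3.5, 0, 0, 0]]}}

```text
time: 23.45
ee_pos: [0.6428, -0.1707, 0.3106]
eef_rot: [-0.017, 0.5, 0.031, 0.865]
ft_force: [-2.0, 0.3, 1.3]
width: 0.0092
```

```bash
python3 -c "
from h import *
frep()"
```

```text
t 23.45 q 1.767 r 0.1891 rad 1.606179248399672 tan -1.7766878542362206 [ 0.6428 -0.1707  0.3106] 0.009234938443077063
```

Request:
{"op": "arm_command", "data": {"targets": [[235, 1.4, 0, 3.5, 0, 0, 0], [235, 1.4, 0, 3.5, 0, 0, 0]]}}

```text
time: 23.65
ee_pos: [0.6465, -0.1705, 0.3111]
eef_rot: [-0.017, 0.5, 0.031, 0.865]
ft_force: [-2.0, -0.2, -0.4]
width: 0.0093
```

```bash
python3 -c "
from h import *
frep()"
```

```text
t 23.65 q 1.787 r 0.189 rad -0.08628054615492806 tan -2.082346365928539 [ 0.6465 -0.1705  0.3111] 0.009273190471963535
```

Request:
{"op": "arm_command", "data": {"targets": [[235, 1.5, 0, 3.4, 0, 0, 0], [235, 1.5, 0, 3.4, 0, 0, 0]]}}

```text
time: 23.85
ee_pos: [0.6501, -0.1702, 0.3115]
eef_rot: [-0.017, 0.5, 0.031, 0.865]
ft_force: [-1.9, -1.1, -0.1]
width: 0.009
```

```bash
python3 -c "
from h import *
frep()"
```

```text
t 23.85 q 1.806 r 0.189 rad 0.12353637526725142 tan -1.9853225388769047 [ 0.6501 -0.1702  0.3115] 0.009049578195720697
```

Request:
{"op": "arm_command", "data": {"targets": [[235, 1.3, 0, 3, 0, 0, 0], [235, 1.3, 0, 3, 0, 0, 0]]}}

```text
time: 24.05
ee_pos: [0.6531, -0.17, 0.3118]
eef_rot: [-0.017, 0.5, 0.031, 0.865]
ft_force: [-6.9, 1.2, 2.1]
width: 0.009
```

```bash
python3 -c "
from h import *
frep()"
```

```text
t 24.05 q 1.822 r 0.189 rad 2.707108423072522 tan -6.558724117824615 [ 0.6531 -0.17    0.3118] 0.008994388086587826
```

Request:
{"op": "arm_command", "data": {"targets": [[235, 1.3, 0, 2.5, 0, 0, 0], [235, 1.3, 0, 2.5, 0, 0, 0]]}}

```text
time: 24.25
ee_pos: [0.6554, -0.1699, 0.3119]
eef_rot: [-0.017, 0.501, 0.031, 0.865]
ft_force: [-9.5, 1.7, 2.6]
width: 0.009
```

```bash
python3 -c "
from h import *
frep()"
```

```text
t 24.25 q 1.835 r 0.1888 rad 3.3745108952007916 tan -9.134358806083979 [ 0.6554 -0.1699  0.3119] 0.009000766545001718
```

Request:
{"op": "arm_command", "data": {"targets": [[235, 1, 0, 2, 0, 0, 0], [235, 1, 0, 2, 0, 0, 0]]}}

```text
time: 24.45
ee_pos: [0.6574, -0.1697, 0.3119]
eef_rot: [-0.017, 0.501, 0.031, 0.865]
ft_force: [-11.9, 1.1, 5.1]
width: 0.009
```

```bash
python3 -c "
from h import *
frep()
arc(1.837,np.arange(1.80,1.35,-.05))"
```

```text
t 24.45 q 1.845 r 0.1887 rad 5.962222850084156 tan -11.380117607684927 [ 0.6574 -0.1697  0.3119] 0.008969780951922258
1.8 [-2.8357  0.     -6.3108]
1.75 [ -6.293  -0.    -14.997]
1.7 [ -9.3119  -0.     -23.8452]
1.65 [-11.8848   0.     -32.8333]
1.6 [-14.0053  -0.     -41.9386]
1.55 [-15.668   -0.     -51.1386]
1.5 [-16.8689   0.     -60.4102]
1.45 [-17.6048   0.     -69.7302]
1.4 [-17.8741   0.     -79.0754]
```

Request:
{"op": "arm_command", "data": {"targets": [[235, -3, 0, -6.5, 0, 0, 0], [235, -6, 0, -15, 0, 0, 0], [235, -9, 0, -24, 0, 0, 0], [235, -11.5, 0, -33, 0, 0, 0], [235, -13, 0, -39, 0, 0, 0], [235, -14, 0, -45, 0, 0, 0], [235, -15, 0, -50, 0, 0, 0]]}}

```text
time: 25.15
ee_pos: [0.6074, -0.1734, 0.3008]
eef_rot: [-0.017, 0.5, 0.03, 0.866]
ft_force: [0.7, -0.2, 0.6]
width: 0.0092
```

```bash
python3 -c "
from h import *
frep()"
```

```text
t 25.15 q 1.572 r 0.1883 rad 0.34619405279141763 tan 0.8624549384521786 [ 0.6074 -0.1734  0.3008] 0.00917122465018443
```

Request:
{"op": "arm_command", "data": {"targets": [[235, -0.6, 0, -4.5, 0, 0, 0], [235, -1, 0, -9, 0, 0, 0], [235, -1, 0, -9, 0, 0, 0]]}}

```text
time: 25.45
ee_pos: [0.599, -0.174, 0.297]
eef_rot: [-0.017, 0.5, 0.03, 0.865]
ft_force: [-2.9, 0.9, 6.1]
width: 0.0091
```

```bash
python3 -c "
from h import *
frep()
arc(1.51,np.arange(1.45,.6,-.06))"
```

```text
t 25.45 q 1.523 r 0.1879 rad 6.6763513543713 tan -0.21805278845230486 [ 0.599 -0.174  0.297] 0.009097017560843586
1.45 [ -0.939   -0.     -11.1789]
1.39 [ -1.206    0.     -22.3941]
1.33 [ -0.8     -0.     -33.6051]
1.27 [  0.2775   0.     -44.7715]
1.21 [  2.0226  -0.     -55.8533]
1.15 [  4.4292  -0.     -66.8104]
1.09 [  7.4884  -0.     -77.6035]
1.03 [ 11.1893  -0.     -88.1938]
0.97 [ 15.5186  -0.     -98.5431]
0.91 [  20.4607   -0.     -108.6142]
0.85 [  25.9978   -0.     -118.3708]
0.79 [  32.11     -0.     -127.7778]
0.73 [  38.7752   -0.     -136.8014]
0.67 [  45.9696   -0.     -145.409 ]
0.61 [  53.6672   -0.     -153.5698]
```

It's past the rest position (1.52) with no resistance, so the stay is free. I'll lower by hand.

Request:
{"op": "arm_command", "data": {"targets": [[235, -2, 0, -11, 0, 0, 0], [235, -2.5, 0, -22.5, 0, 0, 0], [235, -2, 0, -33.5, 0, 0, 0], [235, -1, 0, -45, 0, 0, 0], [235, 0.5, 0, -56, 0, 0, 0], [235, 3, 0, -67, 0, 0, 0], [235, 6, 0, -77.5, 0, 0, 0], [235, 10, 0, -88, 0, 0, 0], [235, 14.5, 0, -98.5, 0, 0, 0], [235, 14.5, 0, -98.5, 0, 0, 0]]}}

```text
time: 26.45
ee_pos: [0.5196, -0.1793, 0.233]
eef_rot: [-0.016, 0.501, 0.031, 0.865]
ft_force: [-6.2, -0.5, 3.5]
width: 0.0093
```

```bash
python3 -c "
from h import *
frep()
arc(.97,np.arange(.91,.36,-.06))"
```

```text
t 26.45 q 0.972 r 0.1873 rad 7.138696799077431 tan -0.7787892445920929 [ 0.5196 -0.1793  0.233 ] 0.00925360415721709
0.91 [  4.9421  -0.     -10.0711]
0.85 [ 10.4792  -0.     -19.8277]
0.79 [ 16.5914  -0.     -29.2347]
0.73 [ 23.2566  -0.     -38.2582]
0.67 [ 30.451   -0.     -46.8659]
0.61 [ 38.1486  -0.     -55.0267]
0.55 [ 46.3216  -0.     -62.7112]
0.49 [ 54.9408  -0.     -69.8918]
0.43 [ 63.975   -0.     -76.5426]
0.37 [ 73.3918  -0.     -82.6397]
```

Request:
{"op": "arm_command", "data": {"targets": [[235, 4, 0, -11, 0, 0, 0], [235, 9.5, 0, -21, 0, 0, 0], [235, 15.5, 0, -30, 0, 0, 0], [235, 22, 0, -39, 0, 0, 0], [235, 29.5, 0, -48, 0, 0, 0], [235, 37, 0, -56, 0, 0, 0], [235, 45, 0, -63.5, 0, 0, 0], [235, 54, 0, -71, 0, 0, 0], [235, 63, 0, -77.5, 0, 0, 0], [235, 63, 0, -77.5, 0, 0, 0]]}}

```text
time: 27.45
ee_pos: [0.4855, -0.1813, 0.1402]
eef_rot: [-0.016, 0.5, 0.031, 0.865]
ft_force: [-0.3, -2.6, -1.4]
width: 0.0094
```

```bash
python3 -c "
from h import *
frep()
arc(.43,np.arange(.37,-.03,-.06))"
```

```text
t 27.45 q 0.437 r 0.1871 rad 0.3358641729487772 tan -1.4242938374144496 [ 0.4855 -0.1813  0.1402] 0.009430316186382338
0.37 [ 9.4168  0.     -6.0971]
0.31 [ 19.1822   0.     -11.6186]
0.25 [ 29.2612  -0.     -16.5446]
0.19 [ 39.6174  -0.     -20.8574]
0.13 [ 50.2135   0.     -24.5413]
0.07 [ 61.0115  -0.     -27.5833]
0.01 [ 71.9725   0.     -29.9723]
```

Request:
{"op": "arm_command", "data": {"targets": [[235, 9, 0, -6, 0, 0, 0], [235, 19, 0, -11.5, 0, 0, 0], [235, 29, 0, -16.5, 0, 0, 0], [235, 39, 0, -21, 0, 0, 0], [235, 48, 0, -24, 0, 0, 0], [235, 56, 0, -26, 0, 0, 0], [235, 63, 0, -28, 0, 0, 0], [235, 68, 0, -29.3, 0, 0, 0], [235, 68, 0, -29.3, 0, 0, 0]]}}

```text
time: 28.35
ee_pos: [0.4945, -0.1805, 0.0676]
eef_rot: [-0.016, 0.5, 0.031, 0.865]
ft_force: [-1.2, -0.9, -1.5]
width: 0.0088
```

```bash
python3 -c "
from h import *
frep()"
```

```text
t 28.35 q 0.043 r 0.186 rad 1.6485700396610026 tan -1.0982086612001734 [ 0.4945 -0.1805  0.0676] 0.0088270438771562
```

Request:
{"op": "arm_command", "data": {"targets": [[235, 3, 0, -0.5, 0, 0, 0], [235, 5.5, 0, -1, 0, 0, 0], [235, 5.5, 0, -1, 0, 0, 0]]}}

```text
time: 28.65
ee_pos: [0.4963, -0.1804, 0.0627]
eef_rot: [-0.017, 0.5, 0.031, 0.865]
ft_force: [-3.1, -0.3, -1.9]
width: 0.009
```

```bash
python3 -c "
from h import *
frep()"
```

```text
t 28.65 q 0.014 r 0.1859 rad 3.595295628479278 tan -0.7496380817311555 [ 0.4963 -0.1804  0.0627] 0.009001503893082512
```

Request:
{"op": "arm_command", "data": {"targets": [[235, 1.5, 0, -1, 0, 0, 0], [235, 3, 0, -1, 0, 0, 0], [235, 3, 0, -1, 0, 0, 0]]}}

```text
time: 28.95
ee_pos: [0.4972, -0.1805, 0.0603]
eef_rot: [-0.017, 0.5, 0.031, 0.865]
ft_force: [-11.8, 3.6, 12.5]
width: 0.0091
```

```bash
python3 -c "
from h import *
frep()"
```

```text
t 28.95 q 0.001 r 0.1859 rad 6.527749696368612 tan 15.68691337465213 [ 0.4972 -0.1805  0.0603] 0.009088072025365069
```

Shut: it seats with 15 N upward. I'll relieve, open and withdraw.

Request:
{"op": "arm_command", "data": {"targets": [[235, -1.5, 0, -0.5, 0, 0, 0], [235, -1.5, 0, -0.5, 0, 0, 0], [190, -1.5, 0, -0.5, 0, 0, 0], [190, -1.5, 0, -0.5, 0, 0, 0], [190, -1.5, 0, -0.5, 0, 0, 0], [190, -1.5, 0, -0.5, 0, 0, 0]]}}

```text
time: 29.55
ee_pos: [0.4957, -0.1809, 0.0608]
eef_rot: [-0.017, 0.5, 0.031, 0.865]
ft_force: [-0.1, -0.2, -0.5]
width: 0.0213
```

Request:
{"op": "arm_command", "data": {"targets": [[190, -6, 0, -0.5, 0, 0, 0], [190, -14, 0, -0.5, 0, 0, 0], [190, -26, 0, -0.5, 0, 0, 0], [190, -45, 0, -0.5, 0, 0, 0], [190, -75, 0, -0.5, 0, 0, 0], [190, -110, 0, -20, 0, 0, 0], [190, -150, 0, -40, 0, 0, 0], [190, -180, -80, -60, 0, 0, 0], [190, -180, -80, -60, 0, 0, 0]]}}

```text
time: 30.45
ee_pos: [0.3586, -0.273, 0.1905]
eef_rot: [-0.02, 0.498, 0.028, 0.866]
ft_force: [2.0, 0.7, 0.2]
width: 0.0225
```

```bash
python3 - <<'E'
from h import *
s=read_state();print(s['ee_pos'],s['ft_force'],s['width'])
im=camera("side")[:,:,::-1]; x0,y0,x1,y1=130,120,300,250
cv2.imwrite(f"pics/side15.png",cv2.resize(im[y0:y1,x0:x1],None,fx=4.5,fy=4.5,interpolation=cv2.INTER_CUBIC))
im=camera("top")[:,:,::-1]; x0,y0,x1,y1=80,90,360,250
cv2.imwrite(f"pics/top15.png",cv2.resize(im[y0:y1,x0:x1],None,fx=2.8,fy=2.8,interpolation=cv2.INTER_CUBIC))
cv2.imwrite(f"pics/top15_raw.png",im)
E
```

```text
[ 0.3586 -0.273   0.1905] [1.9899 0.672  0.1804] 0.022456953951471965
```

View pics/side15.png

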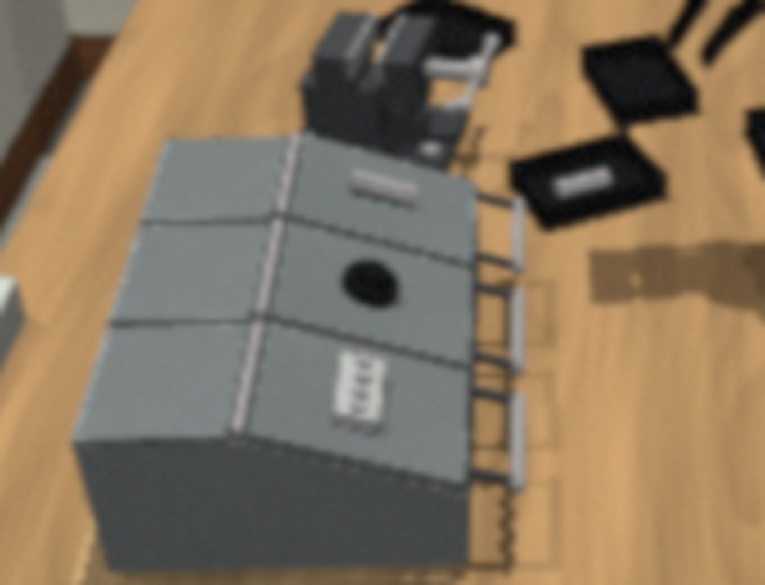

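View pics/top15.png

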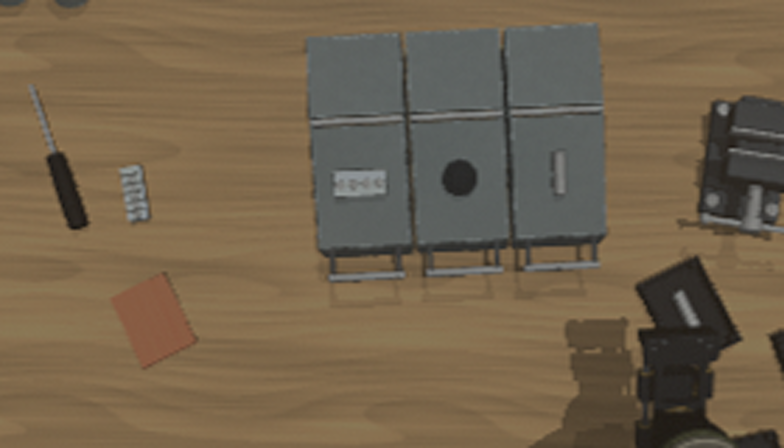

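All three flaps are shut, and bar a (top crop (562,267)) is in line with the others. The spacer lies in the enclosure (top (688,308), side (583,180)) and the bystanders haven't moved. I'll let the arm settle and hand in.

Request:
{"op": "arm_command", "data": {"targets": [[190, -20, 0, 0, 0, 0, 0], [190, -20, 0, 0, 0, 0, 0], [190, -20, 0, 0, 0, 0, 0], [190, -20, 0, 0, 0, 0, 0], [190, -20, 0, 0, 0, 0, 0]]}}

```text
time: 31.05
ee_pos: [0.35, -0.2707, 0.2034]
eef_rot: [-0.017, 0.5, 0.031, 0.865]
ft_force: [-0.5, 0.0, -0.5]
width: 0.0221
```

```bash
python3 -c "
from bench import *
s=read_state();print(s['time'],s['ft_force'],abs(s['joint_vel']).max());print(close_job())"
```

```text
31.05 [-0.53943045  0.02353449 -0.53217458] 0.005648161339784632
the job is handed in; nothing more can be done
None
```

The job is done and handed in at 31 s of the 72 s allowed; no verdict came back.

- **Opening:** I raised the hex-rod flap (rightmost bay) to its stop at about 1.76 rad. I eased it back onto the stay at about 1.57 rad and let go, and it held by itself.
- **Spacer:** I took it out of the bay and laid it in the leftmost enclosure while the flap stayed up. It had pitched slightly in the grip, and its near end touched the enclosure floor with about 12 N. I eased off before releasing, and it settled flat.
- **Closing:** I raised the flap to the second stop at about 1.82 rad to free the stay. I then lowered it by hand until it was seated, with about 15 N of seating force, and let go.

The last pictures show all three flaps shut and the spacer lying inside the enclosure. The enclosure, board, terminal block and screwdriver showed no visible movement. The arm was at rest with the gripper clear of everything, and no check failed or disagreed.

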